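Moisture round of the pantry grain tins

TASK

Turn the moisture meter's knob until its pointer stands on the red zero mark, then take the orange probe from the wooden stand and, holding it, press its tip onto the brass stud of the meter and then onto the stud of each grain tin on the shelf in the order red, yellow, blue, white lid (some tins may be missing), keeping each stud clearly pressed in for a second. Finish by standing the probe tip down in the green mug and letting go, with the pointer still on zero, mug and tins upright, and the purple box, paddle and blue cup left alone.

Things in the scene. Friction and masses are not known exactly. Their poses are not given: they have to be found in the camera images.
- meter: grey moisture-meter case, 150 (x) by 200 (y) by 50 mm high, fixed to the shelf; origin at the centre of its underside. On its top are a white dial (100 mm across) centred 35 mm towards its +y, with a broad red zero mark on the dial's rim on the meter's +x side, and the reference stud 68 mm towards its -y.
- dial (a joint): angle of the black knob with yellow pointer at the centre of the white dial: 0 when the pointer points at the red zero mark (the meter's +x), growing clockwise seen from above, stops at -2.7 and 2.7 rad; it starts between 0.9 and 2.4. Light friction (0.04 N m), stays where it is left.
- dial_grip (a point): on the knob's axis at the height to grip, 74 mm above the shelf and 24 mm above the case top. The knob's grip is an upright bar 46 mm long, 14 mm thick and 28 mm high (its top 13 mm above this point) on a 52 mm disc that reaches to 8 mm above the case. The point turns with the knob: its x axis runs along the bar and points the way the pointer points; z up.
- ref_stud (a joint): how far the meter's reference stud is pressed in, m: 0 out, 0.006 fully in
- ref_stud_top (a point): centre of the top face of the meter's reference stud, 62 mm above the shelf when out: brass contact stud, 24 mm diameter, standing 12 mm proud; a spring button travelling 6 mm straight down (500 N/m: 3 N fully in), springs back when let go
- probe: hand-held contact probe, 165 mm long, 80 g: steel shaft of 12 mm diameter from its tip up to 85 mm, then an orange handle 24 by 24 mm square and 80 mm long (85 to 165 mm from the tip). Origin at the tip, z axis along the probe from tip to handle, x and y square to the handle's faces. It starts standing tip down in the wooden stand.
- probe_tip (a point): the probe's tip (same point as the probe's origin), a blunt point 6 mm across
- stand: wooden block 60 by 60 by 45 mm high, fixed, with a hole of 13.5 mm diameter and 35 mm deep in its top in which the probe stands at the start (tip 10 mm above the shelf); origin at the centre of its underside
- mug: green melamine mug, 95 mm high, about 74 mm across the mouth, wall 4 mm, floor about 5 mm thick, handle towards its +y, 280 g, loose; origin at the centre of its underside, z up. There are no other green things on the shelf near the work.
- purple_box: purple plastic box with closed flap lid, 106 by 146 by 87 mm, bystander; origin at the centre of its underside
- paddle: wooden stirring paddle lying flat, 245 mm long, bystander; origin near its middle
- enamel_cup: blue cup, 76 mm across, 75 mm high, bystander; origin at the centre of its underside
- tin_red: closed steel grain tin with a red lid, 82 mm across, 88 mm high to the top of the lid, about 0.35 to 0.7 kg, loose, upright; origin at the centre of its underside; may be absent
- tin_red_stud (a joint): how far the stud on the red lid is pressed in, m: 0 out, 0.006 fully in; absent with its tin
- tin_red_stud_top (a point): centre of the top face of the stud in the middle of the red lid, 100 mm above the shelf when out: brass contact stud, 24 mm diameter, standing 12 mm proud; a spring button travelling 6 mm straight down (500 N/m: 3 N fully in), springs back when let go
- tin_yellow: closed steel grain tin with a yellow lid, 82 mm across, 88 mm high to the top of the lid, about 0.35 to 0.7 kg, loose, upright; origin at the centre of its underside; may be absent
- tin_yellow_stud (a joint): how far the stud on the yellow lid is pressed in, m: 0 out, 0.006 fully in; absent with its tin
- tin_yellow_stud_top (a point): centre of the top face of the stud in the middle of the yellow lid, 100 mm above the shelf when out: brass contact stud, 24 mm diameter, standing 12 mm proud; a spring button travelling 6 mm straight down (500 N/m: 3 N fully in), springs back when let go
- tin_blue: closed steel grain tin with a blue lid, 82 mm across, 88 mm high to the top of the lid, about 0.35 to 0.7 kg, loose, upright; origin at the centre of its underside; may be absent
- tin_blue_stud (a joint): how far the stud on the blue lid is pressed in, m: 0 out, 0.006 fully in; absent with its tin
- tin_blue_stud_top (a point): centre of the top face of the stud in the middle of the blue lid, 100 mm above the shelf when out: brass contact stud, 24 mm diameter, standing 12 mm proud; a spring button travelling 6 mm straight down (500 N/m: 3 N fully in), springs back when let go
- tin_white: closed steel grain tin with a white lid, 82 mm across, 88 mm high to the top of the lid, about 0.35 to 0.7 kg, loose, upright; origin at the centre of its underside; may be absent
- tin_white_stud (a joint): how far the stud on the white lid is pressed in, m: 0 out, 0.006 fully in; absent with its tin
- tin_white_stud_top (a point): centre of the top face of the stud in the middle of the white lid, 100 mm above the shelf when out: brass contact stud, 24 mm diameter, standing 12 mm proud; a spring button travelling 6 mm straight down (500 N/m: 3 N fully in), springs back when let go
Mind the look-alikes: they are no part of the job. Several things have the shape of the meter; the one meant has the colours described above.

How it is judged:
On the way, in this order (a step that is already met when the one before it is completed fails the run):
1. the pointer stands on the zero mark (within 0.1 rad) and the knob has been let go (value of joint dial between -0.1 and 0.1 rad and contact force between the fingers and meter below 0.2 N), for 0.3 s.
2. the tip of the held probe presses the meter's reference stud in by 2 mm or more (value of joint ref_stud above 0.002 m and distance between probe_tip and ref_stud_top below 0.015 m and contact force between the fingers and probe above 1 N), for 0.4 s.
3. the tip of the probe presses the stud of the tin with the red lid in by 2 mm or more (value of joint tin_red_stud above 0.002 m and distance between probe_tip and tin_red_stud_top below 0.015 m), for 0.4 s.
4. the tip of the probe presses the stud of the tin with the yellow lid in by 2 mm or more (value of joint tin_yellow_stud above 0.002 m and distance between probe_tip and tin_yellow_stud_top below 0.015 m), for 0.4 s.
5. the tip of the probe presses the stud of the tin with the blue lid in by 2 mm or more (value of joint tin_blue_stud above 0.002 m and distance between probe_tip and tin_blue_stud_top below 0.015 m), for 0.4 s.
6. the tip of the probe presses the stud of the tin with the white lid in by 2 mm or more (value of joint tin_white_stud above 0.002 m and distance between probe_tip and tin_white_stud_top below 0.015 m), for 0.4 s.
At the end, for the whole second after the job is handed in: The pointer is within 0.1 rad of zero; the probe stands, released and at rest, tip down in the green mug (tip within 30 mm of the mug's underside and 40 mm of its axis, leaning less than 0.75 rad); the mug and all tins stand upright (within 0.15 rad) on the shelf (value of joint dial between -0.1 and 0.1 rad and z of probe_tip in the frame of mug between 0 and 0.03 m and horizontal distance between probe_tip and mug below 0.04 m and angle between probe's own z axis and vertical below 0.75 rad and angle between each of mug, tin_red, tin_yellow, tin_blue, tin_white's own z axis and vertical below 0.15 rad and linear speed of probe below 0.03 m/s and height (world z) of each of tin_red, tin_yellow, tin_blue, tin_white, mug below 0.01 m); the robot touches nothing.
It fails at once if the purple box is moved more than 30 mm (distance of purple_box from where it was at the start of the episode above 0.03 m).
It fails at once if the paddle is moved more than 30 mm (distance of paddle from where it was at the start of the episode above 0.03 m).
It fails at once if the blue cup is moved more than 30 mm (distance of enamel_cup from where it was at the start of the episode above 0.03 m).
Of tin_red, tin_yellow, tin_blue, tin_white only 2 to 4 are there at a start; the rules pass over those that are not, and their reading is None.
At some moment in a run one of tin_red, tin_yellow, tin_blue, tin_white, mug may be knocked a few centimetres aside while the robot is not near it.
It also fails if it takes over 210 s, if anything falls off the work surface, if the arm or the gripper's body presses on something with over 40 N, if the wrist force passes 120 N, or if a joint passes its speed limit or range.

ROBOT

A 6-joint arm with a two-finger parallel gripper is mounted at the origin on the work surface. World frame = base frame: x ahead of the robot, y to its left, z up, the work surface at z = 0. Lengths are in m, angles in rad, forces in N, time in s.
With the tool pointing down it reaches from about 0.25 to 0.775 m from the base axis. Payload 8.9 kg.
Tool frame: the origin (TCP) lies on the mounting face of the last link; the fingertips stand 173 mm ahead of it and the grasp point (between the pads) lies 155 mm ahead of it; z points along the fingers, x is the direction in which the jaws open and shut, and the axes are right-handed (so a half turn about z gives the same grasp; the last joint's range is limited). The gripper opens to 85 mm and grips with 20 to 120 N. Pads are 22 mm wide; open, the fingers measure 114 mm over their backs; the gripper's body (76 mm by 85 mm) begins 54 mm behind the grasp point. The pads swing forward as they close: fully open they stand 13 mm farther back than shut.
Start: joints at [1.094, 0.291, -0.153, 1.127, 0, 1.431], TCP at [0.174, 0.495, 0.405] pointing down, gripper open.
Joint ranges: [-2.52, 2.52], [-0.91, 1.74], [-1.3, 1.37], [-1.96, 2.02], [-1.52, 1.47], [-3.14, 3.14]. Speed limits (rad/s): [2.22, 2.22, 2.79, 3.14, 3.14, 3.14].

INTERFACE

Orientations are given as a unit quaternion [w, x, y, z].
In Python, from rig import robot gives the robot as it stands.
- The arm moves only by the tool servo_tool, never from a script. Its argument "steps" is a list of rows, each an object of numbers: "wx", "wy", "wz": the turn, a rotation vector about the tool's x, y, z in degrees; "x", "y", "z": the shift along the tool's x, y, z in cm; "grip": the finger opening in cm, from 0 to 8.54. A call has 1 to 20 rows; each row shifts and turns the pose as measured when the row begins, along the tool's axes as they then stand; what a row does not reach is not made up. A row lasts 1/10 s, in which the tool goes at most 50 mm and 8.59 degrees, less where a joint would pass 70% of its speed; a pose out of reach is approached as far as the arm can. A call with a gripper value outside its range is refused whole. The fingers move at their own pace and stop on an object; "force" is the grip in N (left out, the last holds). Time passes only in rows, so rows that do not move let the fingers close. It gives the time, the measured TCP pose, the force and the opening at its end, in the units of the state.
- robot.sense(): the state, without advancing time (a new reading comes with each control period).
- robot.get_image(name): name is "scene" or "top"; returns the picture (420x560x3 uint8, red, green, blue); there is no depth.
- robot.camera_model(name): a dict with "vfov" (degrees; the focal length in pixels is half the picture's height over the tangent of half this angle, whatever the lens; pixels are square), "cx", "cy" (the principal point, pixels), "distortion" ([k1, k2, p1, p2, k3] as OpenCV has them; the pictures are not rectified), "R" (3x3) and "t" (3): a world point X has camera coordinates R X + t. Camera axes: x right, y down, z forward; pixel columns grow to the right and rows downward; lengths in m; the calibration is good to about 2 mm. A picture is of the moment at which its call begins. camera_model takes no time and is no camera call.
- robot.close_job(): hands the job in, once; it reports no verdict.
The state is a dict: "time": time; "q": joint angles; "dq": joint speeds; "effort": joint torques, N m; "eef_pos": TCP position; "ee_rot": TCP orientation; "force": force on the tool from outside, world axes, zero at the start; "moment": the same for the moment, N m; "finger_gap": finger opening in m.
Only numpy, scipy, OpenCV 4.12 (cv2) and the standard library are available. Lean on these libraries where they do the work, as an engineer would, in place of code of your own. Each camera call takes 0.05 s, during which the arm holds its last target.

## Working session

There is one attempt and no reset: what is moved stays moved. The work goes in short steps, Python scripts to look and compute and a tool call to move; the robot and the scene stay as the last step left them, time stands still between calls to the robot, and variables do not carry over. Pictures are saved under pics/ and viewed, and the job is handed in when it is done.

Besides the shell and the picture viewer there is one more tool, called after "Request:" as a command line: name --argument value ..., lists and objects as JSON in quotes. servo_tool: Moves the arm, as the interface text tells. Its arguments: {"type":"object","properties":{"steps":{"type":"array"},"force":{"type":"number"}},"required":["steps"]}

```bash
mkdir -p pics
python3 - <<'E'
from rig import robot
import cv2
for n in ["scene","top"]:
    im=robot.get_image(n); cv2.imwrite(f"pics/{n}0.png",im[:,:,::-1]); 
    m=robot.camera_model(n); print(n,m)
print(robot.sense())
E
```

```text
scene {'vfov': 56.30261369013958, 'cx': 277.0006840054085, 'cy': 213.25075272270968, 'distortion': array([0.01792758, 0.        , 0.        , 0.        , 0.        ]), 'R': array([[-0.05227847,  0.99857797,  0.01044058],
       [ 0.51564974,  0.0359461 , -0.85604511],
       [-0.85520308, -0.03936904, -0.51679567]]), 't': array([-0.10184792, -0.18901117,  1.63247151])}
top {'vfov': 47.38690455881918, 'cx': 285.09312203548654, 'cy': 208.54655893470502, 'distortion': array([-0.06407359,  0.        ,  0.        ,  0.        ,  0.        ]), 'R': array([[ 0.01836939, -0.99976502,  0.01150944],
       [-0.99092026, -0.01973793, -0.13299415],
       [ 0.13319007, -0.00896191, -0.99104999]]), 't': array([0.10963765, 0.51000449, 1.56662831])}
{'time': 0.1, 'q': array([ 1.09369323e+00,  2.91218215e-01, -1.54077655e-01,  1.12670413e+00,
        4.62872914e-06,  1.43149318e+00]), 'dq': array([ 0.00276105, -0.0019586 ,  0.00234864, -0.00010126, -0.0010828 ,
        0.00064123]), 'effort': array([ 1.29361590e-03, -5.37976027e+01,  3.31919611e+01,  9.29766888e-03,
       -2.48289352e-04,  1.55660393e-05]), 'eef_pos': array([0.17389447, 0.49514889, 0.40418258]), 'ee_rot': array([ 2.74360171e-04,  8.15907992e-01,  5.78181448e-01, -5.35664157e-04]), 'force': array([-0.49013948,  0.95813217, -0.24561029]), 'moment': array([ 0.01906577, -0.02355042,  0.01820323]), 'finger_gap': 0.08571541307501516}
```

View pics/scene0.png

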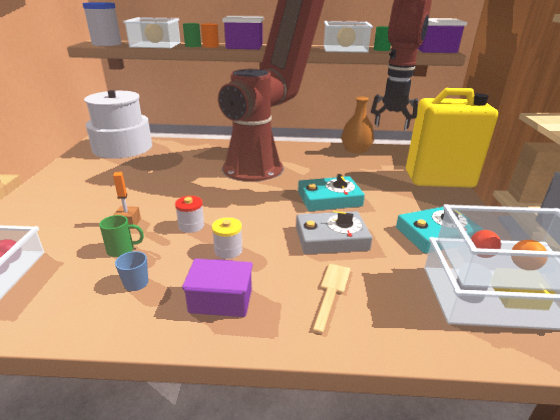

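View pics/top0.png

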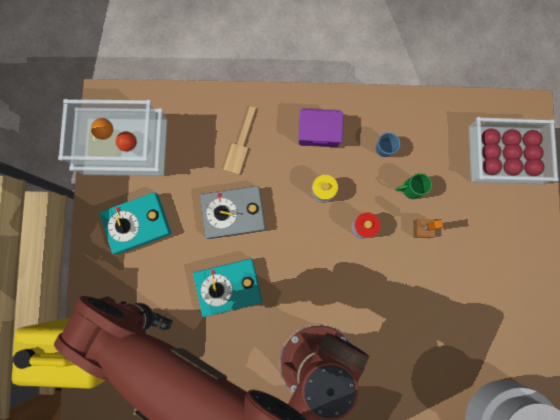

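The grey meter is at top px (232,212). Only the red (367,225) and yellow (325,187) tins are visible. The probe and stand are at (428,227), the mug at (418,186). Next I'll measure these.

```bash
cat > h.py <<'E'
import numpy as np, cv2
from rig import robot
from scipy.spatial.transform import Rotation as Ro
def K(n):
    m=robot.camera_model(n); f=210/np.tan(np.radians(m['vfov']/2))
    return m,np.array([[f,0,m['cx']],[0,f,m['cy']],[0,0,1]])
def ray(n,uv):
    m,k=K(n); p=cv2.undistortPoints(np.array([[uv]],float),k,m['distortion'])[0,0]
    d=m['R'].T@np.array([p[0],p[1],1]); return -m['R'].T@m['t'],d/np.linalg.norm(d)
def onz(n,uv,z):
    o,d=ray(n,uv); return o+d*(z-o[2])/d[2]
def tri(a,b):
    o1,d1=ray("scene",a);o2,d2=ray("top",b)
    s=np.linalg.lstsq(np.c_[d1,-d2],o2-o1,rcond=None)[0]
    p,q=o1+s[0]*d1,o2+s[1]*d2
    return (p+q)/2,np.linalg.norm(p-q)
def proj(n,X):
    m,k=K(n); r,_=cv2.Rodrigues(m['R']); return cv2.projectPoints(np.array(X,float).reshape(-1,1,3),r,m['t'],k,m['distortion'])[0][:,0]
def blobs(im,lo,hi,roi,amin=5):
    h=cv2.cvtColor(im,cv2.COLOR_RGB2HSV); m=cv2.inRange(h,np.array(lo),np.array(hi))
    k=np.zeros_like(m); x0,y0,x1,y1=roi; k[y0:y1,x0:x1]=m[y0:y1,x0:x1]
    n,l,s,c=cv2.connectedComponentsWithStats(k)
    return sorted([(int(s[i,4]),c[i].round(2).tolist(),s[i,:4].tolist()) for i in range(1,n) if s[i,4]>=amin],reverse=True),k
def crop(n,roi,sc,name,im=None):
    im=robot.get_image(n) if im is None else im
    x0,y0,x1,y1=roi; cv2.imwrite("pics/"+name,cv2.resize(im[y0:y1,x0:x1,::-1],None,fx=sc,fy=sc,interpolation=cv2.INTER_CUBIC))
def st():
    s=robot.sense(); R=Ro.from_quat(np.roll(s['ee_rot'],-1)).as_matrix()
    return s,R
E
python3 - <<'E'
from h import *
T=cv2.imread("pics/top0.png")[:,:,::-1].copy();S=cv2.imread("pics/scene0.png")[:,:,::-1].copy()
crop("top",(190,170,280,250),8,"mt.png",T);crop("top",(300,160,470,260),4,"tt.png",T);crop("scene",(90,160,260,310),4,"ss.png",S);crop("scene",(285,170,385,260),7,"ms.png",S)
E
```

```text
(no output)
```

View pics/mt.png

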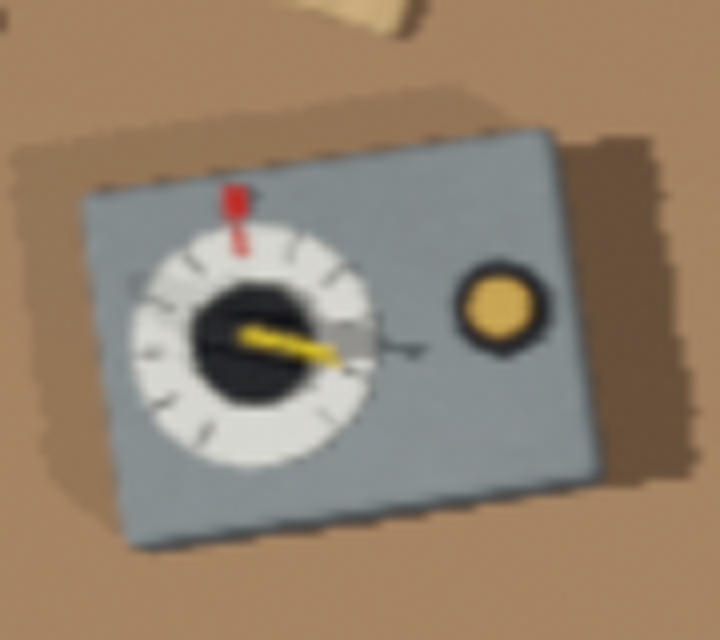

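View pics/tt.png

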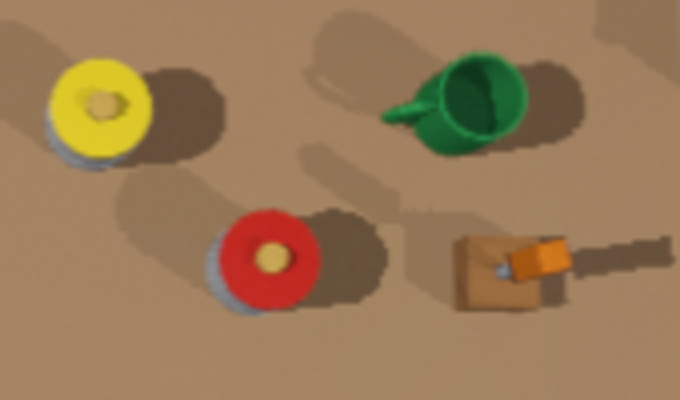

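View pics/ss.png

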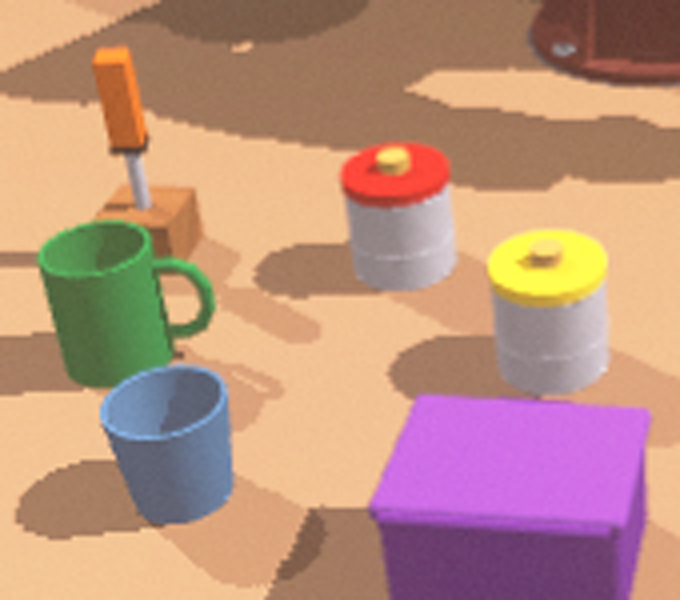

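View pics/ms.png

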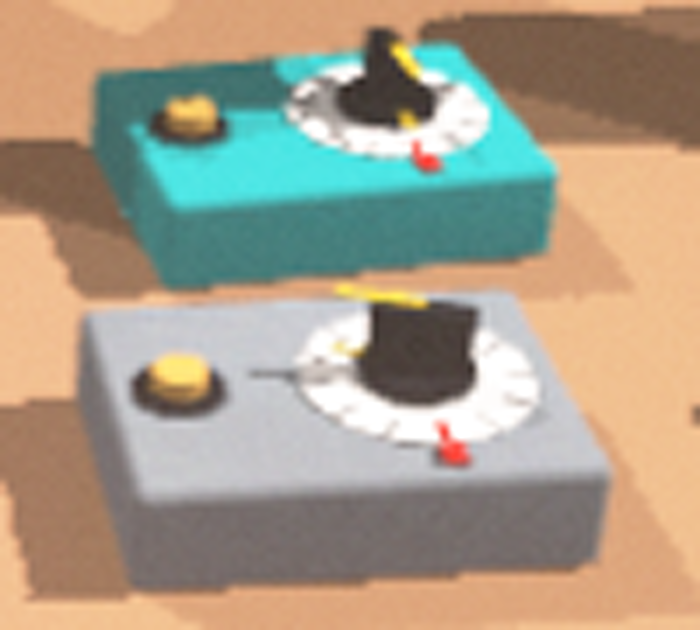

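Run:
```python
from h import *
g=lambda x,y,s,x0,y0:((x+.5)/s-.5+x0,(y+.5)/s-.5+y0)
t=lambda x,y:g(x,y,8,190,170)
c=[onz("top",t(*p),.05) for p in [(85,195),(548,132),(600,478),(130,545)]]
for p in c: print("corner",p.round(4))
print("sides",[np.linalg.norm(c[i]-c[i-1]).round(4) for i in range(4)], "centre",np.mean(c,0).round(4))
for i,j in((1,0),(2,3)): d=c[i]-c[j]; print("yaw -y dir", np.degrees(np.arctan2(d[1],d[0]))+90)
for i,j in((0,3),(1,2)): d=c[i]-c[j]; print("yaw x dir", np.degrees(np.arctan2(d[1],d[0])))
print("dial",onz("top",t(253,345),.05),"stud",onz("top",t(500,306),.062))
a,b=onz("top",t(240,335),.087),onz("top",t(338,357),.087);d=b-a
print("pointer",a,b,np.degrees(np.arctan2(d[1],d[0])))
T=cv2.imread("pics/top0.png")[:,:,::-1].copy();S=cv2.imread("pics/scene0.png")[:,:,::-1].copy()
u=lambda x,y:g(x,y,4,300,160); v=lambda x,y:g(x,y,4,90,160)
print("red stud",onz("top",u(273,257),.1),tri(v(393,156),u(273,257)))
print("yel stud",onz("top",u(103,106),.1),tri(v(546,248),u(103,106)))
print("red scene",onz("scene",v(393,153),.1),"yel",onz("scene",v(546,246),.1))
print("ref tri",tri(g(181,371,7,285,170),t(500,306)))
print("mug mouth",onz("top",u(484,97),.095),onz("scene",v(96,250),.095))
# probe: shaft exit at stand, handle bottom, handle top
print("shaft@stand",onz("top",u(500,272),.045), onz("scene",v(143,207),.045))
cc=[u(x,y) for x,y in [(454,238),(540,238),(540,310),(468,310)]]
for nm,b,sc in(("orange T",T,"top"),):
    print(blobs(T,(5,200,120),(18,255,255),(420,215,450,240)))
```

```text
corner [0.5489 0.4025 0.05  ]
corner [0.5793 0.2109 0.05  ]
corner [0.4353 0.1858 0.05  ]
corner [0.4039 0.3779 0.05  ]
sides [np.float64(0.1471), np.float64(0.194), np.float64(0.1461), np.float64(0.1947)] centre [0.4919 0.2943 0.05  ]
yaw -y dir 9.004505362625366
yaw -y dir 9.289195921487433
yaw x dir 9.608434294248212
yaw x dir 9.89389053802706
dial [0.48758156 0.33036103 0.05      ] stud [0.50424477 0.22808815 0.062     ]
pointer [0.48699166 0.33111759 0.087     ] [0.47884619 0.29127982 0.087     ] -101.55575356314074
red stud [ 0.4546282  -0.14598686  0.1       ] (array([ 0.45485942, -0.14679384,  0.09905373]), np.float64(0.0012671826849906204))
yel stud [ 0.57448429 -0.00871598  0.1       ] (array([ 0.57498136, -0.00968103,  0.09790931]), np.float64(0.0015436529698541546))
red scene [ 0.45177819 -0.14811061  0.1       ] yel [ 0.57563348 -0.01023659  0.1       ]
ref tri (array([0.50444134, 0.22748291, 0.06041628]), np.float64(0.0014000347145383635))
mug mouth [ 0.58960279 -0.32097719  0.095     ] [ 0.59412913 -0.32002039  0.095     ]
shaft@stand [ 0.45139937 -0.34646751  0.045     ] [ 0.45431577 -0.35106425  0.045     ]
([(97, [434.55, 224.53], [428, 220, 14, 10])], array([[0, 0, 0, ..., 0, 0, 0],
       [0, 0, 0, ..., 0, 0, 0],
       [0, 0, 0, ..., 0, 0, 0],
       ...,
       [0, 0, 0, ..., 0, 0, 0],
       [0, 0, 0, ..., 0, 0, 0],
       [0, 0, 0, ..., 0, 0, 0]], shape=(420, 560), dtype=uint8))
```

Meter yaw is about 9.4° and the sides come to 147×194 mm, close to the given sizes. The dial axis is at (0.487, 0.330). The pointer is at -101.6°, so the dial reads about 1.94 rad. I'll go over the knob and turn the jaws across the bar.

Request:
servo_tool --steps '[{"x": -0.7, "y": 5}, {"x": -0.7, "y": 5}, {"x": -0.7, "y": 5}, {"x": -0.7, "y": 5}, {"x": -0.7, "y": 5}, {"x": -0.7, "y": 5}, {"x": -0.7, "y": 5}, {"wz": 8.2}, {"wz": 8.2}, {"wz": 8.2}, {"wz": 8.2}, {"wz": 8.2}, {"wz": 8.2}, {"wz": 8.2}, {"wz": 8.2}, {"wz": 8.2}, {"wz": 8.2}]'

```text
invalid input at $.steps[0]: expected keys wx, wy, wz, x, y, z, grip
```

```bash
cat >> h.py <<'E'
def go(x,y,z,yaw):
    "prints remaining move in tool axes (cm, deg) to a tool-down pose"
    s,R=st(); p=s['eef_pos']; d=R.T@(np.array([x,y,z])-p)
    c,sn=np.cos(np.radians(yaw)),np.sin(np.radians(yaw))
    G=np.array([[c,sn,0],[sn,-c,0],[0,0,-1]])
    w=np.degrees(Ro.from_matrix(R.T@G).as_rotvec())
    print("t",s['time'].round(2) if hasattr(s['time'],'round') else s['time'],"p",p.round(4),"yaw",round(np.degrees(np.arctan2(R[1,0],R[0,0])),2),"F",s['force'].round(2),"gap",round(s['finger_gap'],4),"q6",round(s['q'][5],2))
    print("shift cm",(d*100).round(2),"turn",w.round(2))
E
python3 -c "
from h import *
go(.487,.330,.237,-11.6)"
```

```text
t 0.1 p [0.1739 0.4951 0.4042] yaw 70.65 F [-0.49  0.96 -0.25] gap 0.0857 q6 1.43
shift cm [-5.18 35.02 16.72] turn [4.000e-02 6.000e-02 8.225e+01]
```

Request:
servo_tool --steps '[{"wx": 0, "wy": 0, "wz": 0, "x": -0.7, "y": 5, "z": 0, "grip": 8.5}, {"wx": 0, "wy": 0, "wz": 0, "x": -0.7, "y": 5, "z": 0, "grip": 8.5}, {"wx": 0, "wy": 0, "wz": 0, "x": -0.7, "y": 5, "z": 0, "grip": 8.5}, {"wx": 0, "wy": 0, "wz": 0, "x": -0.7, "y": 5, "z": 0, "grip": 8.5}, {"wx": 0, "wy": 0, "wz": 0, "x": -0.7, "y": 5, "z": 0, "grip": 8.5}, {"wx": 0, "wy": 0, "wz": 0, "x": -0.7, "y": 5, "z": 0, "grip": 8.5}, {"wx": 0, "wy": 0, "wz": 0, "x": -0.7, "y": 5, "z": 0, "grip": 8.5}, {"wx": 0, "wy": 0, "wz": 8.2, "x": 0, "y": 0, "z": 0, "grip": 8.5}, {"wx": 0, "wy": 0, "wz": 8.2, "x": 0, "y": 0, "z": 0, "grip": 8.5}, {"wx": 0, "wy": 0, "wz": 8.2, "x": 0, "y": 0, "z": 0, "grip": 8.5}, {"wx": 0, "wy": 0, "wz": 8.2, "x": 0, "y": 0, "z": 0, "grip": 8.5}, {"wx": 0, "wy": 0, "wz": 8.2, "x": 0, "y": 0, "z": 0, "grip": 8.5}, {"wx": 0, "wy": 0, "wz": 8.2, "x": 0, "y": 0, "z": 0, "grip": 8.5}, {"wx": 0, "wy": 0, "wz": 8.2, "x": 0, "y": 0, "z": 0, "grip": 8.5}, {"wx": 0, "wy": 0, "wz": 8.2, "x": 0, "y": 0, "z": 0, "grip": 8.5}, {"wx": 0, "wy": 0, "wz": 8.2, "x": 0, "y": 0, "z": 0, "grip": 8.5}, {"wx": 0, "wy": 0, "wz": 8.2, "x": 0, "y": 0, "z": 0, "grip": 8.5}, {"wx": 0, "wy": 0, "wz": 0, "x": 0, "y": 0, "z": 0, "grip": 8.5}]'

```text
time: 1.9
eef_pos: [0.4909, 0.3297, 0.3956]
ee_rot: [0.004, 0.992, -0.125, -0.006]
force: [-0.4, 0.2, -0.8]
finger_gap: 0.0848
```

```bash
python3 -c "
from h import *
go(.487,.330,.237,-11.6)"
```

```text
t 1.9 p [0.4909 0.3297 0.3956] yaw -14.35 F [-0.4   0.21 -0.84] gap 0.0848 q6 2.29
shift cm [-0.23 -0.09 15.86] turn [ 0.56  0.59 -2.75]
```

Request:
servo_tool --steps '[{"wx": 0.5, "wy": 0.6, "wz": -2.7, "x": -0.2, "y": -0.1, "z": 4, "grip": 8.5}, {"wx": 0, "wy": 0, "wz": 0, "x": 0, "y": 0, "z": 4, "grip": 8.5}, {"wx": 0, "wy": 0, "wz": 0, "x": 0, "y": 0, "z": 3, "grip": 8.5}, {"wx": 0, "wy": 0, "wz": 0, "x": 0, "y": 0, "z": 2, "grip": 8.5}, {"wx": 0, "wy": 0, "wz": 0, "x": 0, "y": 0, "z": 0, "grip": 8.5}]'

```text
time: 2.4
eef_pos: [0.4887, 0.3309, 0.2615]
ee_rot: [-0.0, 0.996, -0.089, 0.001]
force: [0.1, -0.1, 0.5]
finger_gap: 0.0851
```

```bash
python3 -c "
from h import *
go(.487,.330,.237,-11.6)
crop('scene',(260,130,400,250),5,'a1.png')"
```

```text
t 2.4 p [0.4887 0.3309 0.2615] yaw -10.21 F [ 0.08 -0.05  0.48] gap 0.0851 q6 2.22
shift cm [-0.16  0.12  2.45] turn [-0.01 -0.1   1.39]
```

View pics/a1.png

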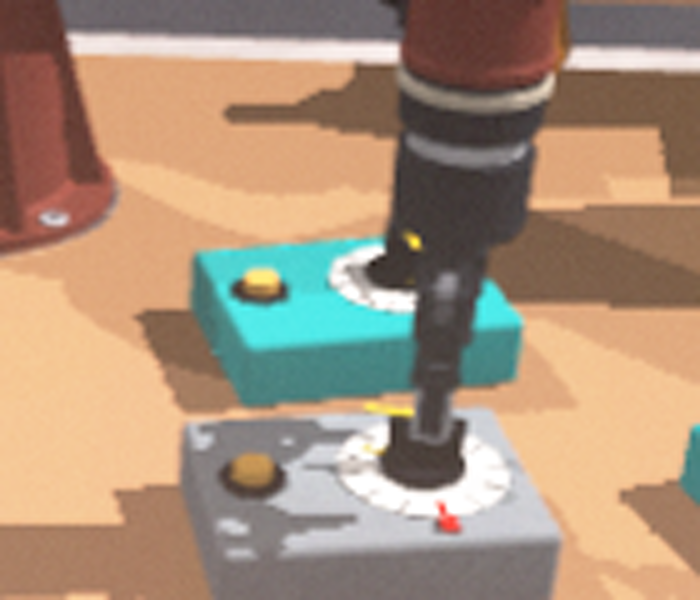

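The fingers straddle the bar at the crop's centre. I'll descend and close.

Request:
servo_tool --steps '[{"wx": 0, "wy": 0, "wz": -1.0, "x": -0.1, "y": 0.1, "z": 1.4, "grip": 8.5}, {"wx": 0, "wy": 0, "wz": 0, "x": 0, "y": 0, "z": 1.0, "grip": 8.5}, {"wx": 0, "wy": 0, "wz": 0, "x": 0, "y": 0, "z": 0, "grip": 4}, {"wx": 0, "wy": 0, "wz": 0, "x": 0, "y": 0, "z": 0, "grip": 2}, {"wx": 0, "wy": 0, "wz": 0, "x": 0, "y": 0, "z": 0, "grip": 1}, {"wx": 0, "wy": 0, "wz": 0, "x": 0, "y": 0, "z": 0, "grip": 0.5}, {"wx": 0, "wy": 0, "wz": 0, "x": 0, "y": 0, "z": 0, "grip": 0.5}, {"wx": 0, "wy": 0, "wz": 0, "x": 0, "y": 0, "z": 0, "grip": 0.5}, {"wx": 0, "wy": 0, "wz": 0, "x": 0, "y": 0, "z": 0, "grip": 0.5}]' --force 25

```text
time: 3.35
eef_pos: [0.4877, 0.3321, 0.245]
ee_rot: [-0.003, 0.997, -0.077, 0.002]
force: [1.3, 0.2, -4.5]
finger_gap: 0.0133
```

```bash
python3 -c "
from h import *
go(.487,.330,.237,99.4)"
```

```text
t 3.35 p [0.4877 0.3321 0.245 ] yaw -8.79 F [ 1.32  0.21 -4.54] gap 0.0133 q6 2.2
shift cm [-0.04  0.22  0.8 ] turn [  -0.11   -0.45 -108.19]
```

Request:
servo_tool --steps '[{"wx": 0, "wy": 0, "wz": -8, "x": 0, "y": 0, "z": 0, "grip": 0.5}, {"wx": 0, "wy": 0, "wz": -8, "x": 0, "y": 0, "z": 0, "grip": 0.5}, {"wx": 0, "wy": 0, "wz": -8, "x": 0, "y": 0, "z": 0, "grip": 0.5}, {"wx": 0, "wy": 0, "wz": -8, "x": 0, "y": 0, "z": 0, "grip": 0.5}, {"wx": 0, "wy": 0, "wz": -8, "x": 0, "y": 0, "z": 0, "grip": 0.5}, {"wx": 0, "wy": 0, "wz": -8, "x": 0, "y": 0, "z": 0, "grip": 0.5}, {"wx": 0, "wy": 0, "wz": 0, "x": 0, "y": 0, "z": 0, "grip": 0.5}]'

```text
time: 4.05
eef_pos: [0.485, 0.3312, 0.245]
ee_rot: [-0.003, 0.936, 0.351, -0.001]
force: [-0.4, 0.6, -2.6]
finger_gap: 0.0131
```

```bash
python3 -c "
from h import *
go(.487,.330,.237,99.4)"
```

```text
t 4.05 p [0.485  0.3312 0.245 ] yaw 41.06 F [-0.39  0.55 -2.63] gap 0.0131 q6 1.33
shift cm [0.07 0.23 0.8 ] turn [ -0.33  -0.16 -58.34]
```

Request:
servo_tool --steps '[{"wx": 0, "wy": 0, "wz": -8, "x": 0, "y": 0.1, "z": 0, "grip": 0.5}, {"wx": 0, "wy": 0, "wz": -8, "x": 0, "y": 0, "z": 0, "grip": 0.5}, {"wx": 0, "wy": 0, "wz": -8, "x": 0, "y": 0, "z": 0, "grip": 0.5}, {"wx": 0, "wy": 0, "wz": -8, "x": 0, "y": 0, "z": 0, "grip": 0.5}, {"wx": 0, "wy": 0, "wz": -8, "x": 0, "y": 0, "z": 0, "grip": 0.5}, {"wx": 0, "wy": 0, "wz": -8, "x": 0, "y": 0, "z": 0, "grip": 0.5}, {"wx": 0, "wy": 0, "wz": -7, "x": 0, "y": 0, "z": 0, "grip": 0.5}, {"wx": 0, "wy": 0, "wz": 0, "x": 0, "y": 0, "z": 0, "grip": 0.5}]'

```text
time: 4.85
eef_pos: [0.4841, 0.3279, 0.245]
ee_rot: [-0.003, 0.669, 0.743, -0.004]
force: [-0.7, 0.9, -1.3]
finger_gap: 0.013
```

```bash
python3 -c "
from h import *
go(.487,.330,.237,99.4)"
```

```text
t 4.85 p [0.4841 0.3279 0.245 ] yaw 96.0 F [-0.65  0.92 -1.28] gap 0.013 q6 0.37
shift cm [0.18 0.31 0.79] turn [-0.53  0.04 -3.4 ]
```

Request:
servo_tool --steps '[{"wx": 0, "wy": 0, "wz": -3, "x": 0.1, "y": 0.2, "z": 0, "grip": 0.5}, {"wx": 0, "wy": 0, "wz": 0, "x": 0, "y": 0, "z": 0, "grip": 0.5}]'

```text
time: 5.05
eef_pos: [0.4847, 0.3282, 0.245]
ee_rot: [-0.003, 0.654, 0.756, -0.006]
force: [1.0, 0.6, -1.9]
finger_gap: 0.0134
```

```bash
python3 -c "
from h import *
go(.487,.330,.237,99.4)
"
```

```text
t 5.05 p [0.4847 0.3282 0.245 ] yaw 98.31 F [ 0.98  0.56 -1.89] gap 0.0134 q6 0.32
shift cm [0.14 0.26 0.8 ] turn [-0.75  0.15 -1.09]
```

Open, lift, and look.

Request:
servo_tool --steps '[{"wx": 0, "wy": 0, "wz": -1, "x": 0.0, "y": 0, "z": 0, "grip": 0.5}, {"wx": 0, "wy": 0, "wz": 0, "x": 0, "y": 0, "z": 0, "grip": 3}, {"wx": 0, "wy": 0, "wz": 0, "x": 0, "y": 0, "z": 0, "grip": 5}, {"wx": 0, "wy": 0, "wz": 0, "x": 0, "y": 0, "z": 0, "grip": 8.5}, {"wx": 0, "wy": 0, "wz": 0, "x": 0, "y": 0, "z": 0, "grip": 8.5}, {"wx": 0, "wy": 0, "wz": 0, "x": 0, "y": 0, "z": -4, "grip": 8.5}, {"wx": 0, "wy": 0, "wz": 0, "x": 0, "y": 0, "z": -5, "grip": 8.5}, {"wx": 0, "wy": 0, "wz": 0, "x": 0, "y": 0, "z": -5, "grip": 8.5}, {"wx": 0, "wy": 0, "wz": 0, "x": -5, "y": 0, "z": 0, "grip": 8.5}, {"wx": 0, "wy": 0, "wz": 0, "x": -5, "y": 0, "z": 0, "grip": 8.5}, {"wx": 0, "wy": 0, "wz": 0, "x": -5, "y": 0, "z": 0, "grip": 8.5}, {"wx": 0, "wy": 0, "wz": 0, "x": -5, "y": 0, "z": 0, "grip": 8.5}, {"wx": 0, "wy": 0, "wz": 0, "x": -5, "y": 0, "z": 0, "grip": 8.5}]'

```text
time: 6.35
eef_pos: [0.5253, 0.0834, 0.3929]
ee_rot: [-0.001, 0.649, 0.761, -0.001]
force: [1.3, -0.4, 0.9]
finger_gap: 0.0849
```

```bash
python3 -c "
from h import *
go(.452,-.349,.4,0)
T=robot.get_image('top');S=robot.get_image('scene')
cv2.imwrite('pics/T1.png',T[:,:,::-1]);cv2.imwrite('pics/S1.png',S[:,:,::-1])
crop('top',(190,170,280,250),8,'mt1.png',T);crop('top',(300,160,470,260),4,'tt1.png',T);crop('scene',(90,160,260,310),4,'ss1.png',S);crop('scene',(285,200,385,260),7,'ms1.png',S)"
```

```text
t 6.35 p [0.5253 0.0834 0.3929] yaw 99.03 F [ 1.28 -0.39  0.89] gap 0.0849 q6 -0.14
shift cm [-41.55 -14.03  -0.64] turn [-9.000e-02  1.800e-01  9.903e+01]
```

View pics/mt1.png

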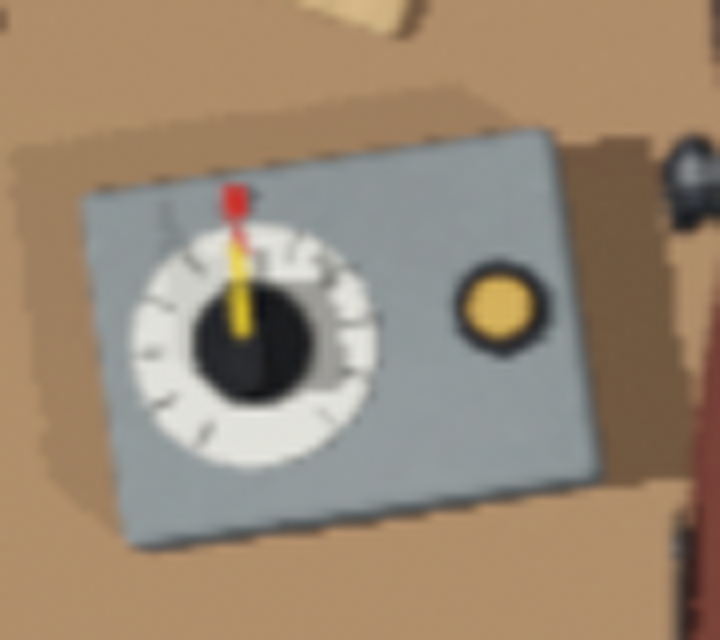

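View pics/T1.png

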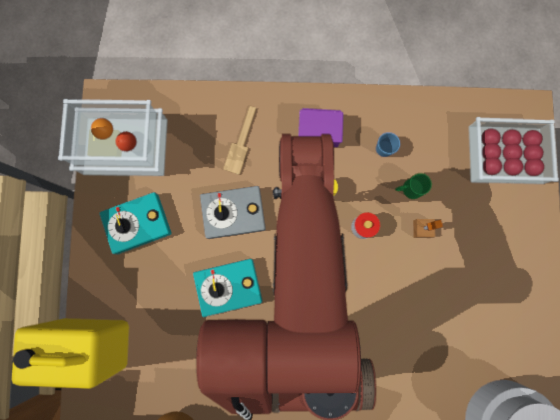

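View pics/S1.png

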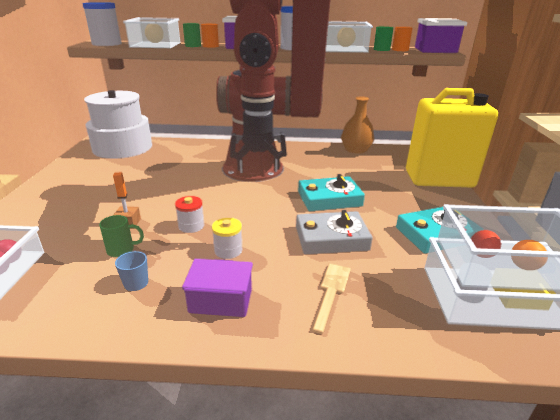

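The pointer runs from about crop (243,335) to (237,247), with the red mark at (236,203). I'll check the angle by mask and find the probe.

```bash
cat > ptr.py <<'E'
from h import *
def pointer(T):
    b,k=blobs(T,(20,120,120),(35,255,255),(205,190,238,232),4)
    ys,xs=np.nonzero(k); 
    P=np.array([onz("top",(x,y),.087)[:2] for x,y in zip(xs,ys)])
    u=np.linalg.svd(P-P.mean(0))[2][0]
    if u@(P.mean(0)-[.487,.330])<0:u=-u
    print("pointer n",len(P),"dir",np.degrees(np.arctan2(u[1],u[0])).round(1),"tip-from-axis",np.degrees(np.arctan2(*((P.mean(0)-[.4865,.3295])[::-1]))).round(1))
E
python3 - <<'E'
from ptr import *
for f in("pics/top0.png","pics/T1.png"): pointer(cv2.imread(f)[:,:,::-1].copy())
T=cv2.imread("pics/top0.png")[:,:,::-1].copy();S=cv2.imread("pics/scene0.png")[:,:,::-1].copy()
b,k=blobs(T,(0,200,120),(6,255,255),(205,185,232,205),3);print(b)
print([onz("top",x[1],.052) for x in b])
crop("top",(410,205,460,245),14,"pt.png",T);crop("scene",(95,160,155,240),8,"ps.png",S)
E
```

```text
pointer n 24 dir -102.3 tip-from-axis -98.9
pointer n 19 dir 4.6 tip-from-axis 9.3
[]
[]
```

View pics/pt.png

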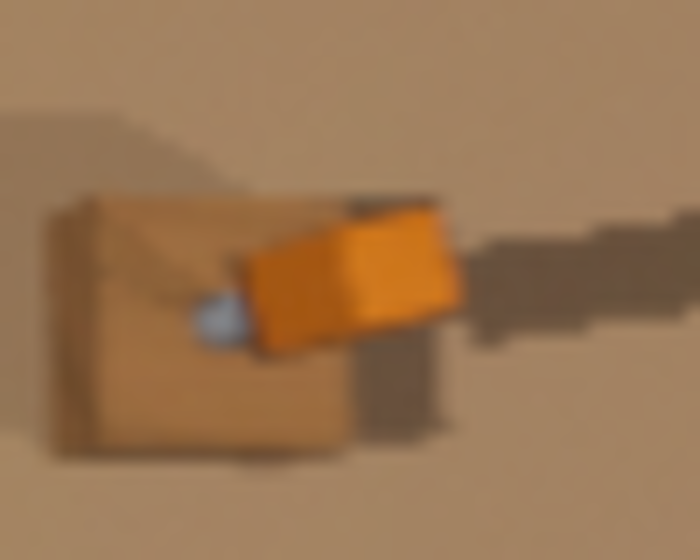

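View pics/ps.png

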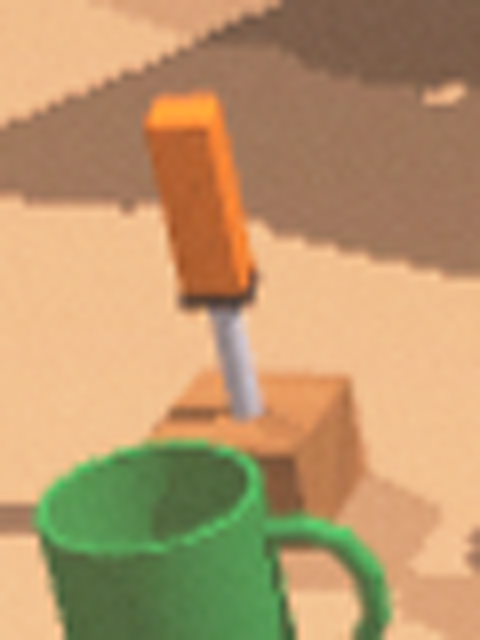

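Run:
```python
from ptr import *
t=lambda x,y:((x+.5)/8-.5+190,(y+.5)/8-.5+170)
T=cv2.imread("pics/T1.png")[:,:,::-1].astype(float)
T0=cv2.imread("pics/top0.png")[:,:,::-1].astype(float)
def ptr(T,lo):
    w=np.clip(np.minimum(T[:,:,0],T[:,:,1])-T[:,:,2]-lo,0,None); k=np.zeros_like(w);k[193:222,212:236]=w[193:222,212:236]
    ys,xs=np.nonzero(k); W=k[ys,xs]; P=np.array([onz("top",(x,y),.087)[:2] for x,y in zip(xs,ys)])
    m=np.average(P,axis=0,weights=W); C=np.cov(P.T,aweights=W); e,v=np.linalg.eigh(C); u=v[:,1]
    print(lo,len(W),"mean",m.round(4),"dir",np.degrees(np.arctan2(u[1],u[0])).round(1)%180,"from axis",np.degrees(np.arctan2(m[1]-.3298,m[0]-.4868)).round(1))
for lo in(20,40,60): ptr(T0,lo);ptr(T,lo)
# dial centre by white mask, disc
h=cv2.cvtColor(T.astype(np.uint8),cv2.COLOR_RGB2HSV)
print("mark outer",onz("top",t(236,203),.051),"tip",onz("top",t(237,247),.087),onz("top",t(243,335),.087))
for a in(4.5,9.4,14):
    d=np.array([np.cos(np.radians(a)),np.sin(np.radians(a)),0])
    p=proj("top",[np.array([.487,.33,.087])+d*r for r in(0,.02,.04)]); print(a,((p-[190,170]+.5)*8-.5).round(0).tolist())
p=proj("scene",[np.array([.487,.33,.087])+np.array([np.cos(np.radians(9.4)),np.sin(np.radians(9.4)),0])*r for r in(0,.02,.04)]);print(((p-[285,200]+.5)*7-.5).round(0).tolist())
```

```text
20 45 mean [0.4835 0.3113] dir 76.2 from axis -100.1
20 44 mean [0.5038 0.332 ] dir 6.300000000000011 from axis 7.3
40 33 mean [0.4836 0.3114] dir 76.6 from axis -99.8
40 32 mean [0.5034 0.3319] dir 5.699999999999989 from axis 7.2
60 27 mean [0.4838 0.3117] dir 76.6 from axis -99.5
60 23 mean [0.5028 0.3319] dir 5.599999999999994 from axis 7.6
mark outer [0.54664212 0.33944547 0.051     ] tip [0.52284359 0.33364853 0.087     ] [0.48701582 0.32990671 0.087     ]
4.5 [[243.0, 335.0], [241.0, 286.0], [239.0, 237.0]]
9.4 [[243.0, 335.0], [236.0, 286.0], [230.0, 238.0]]
14 [[243.0, 335.0], [233.0, 287.0], [222.0, 239.0]]
[[429.0, 95.0], [442.0, 119.0], [455.0, 145.0]]
```

View pics/ms1.png

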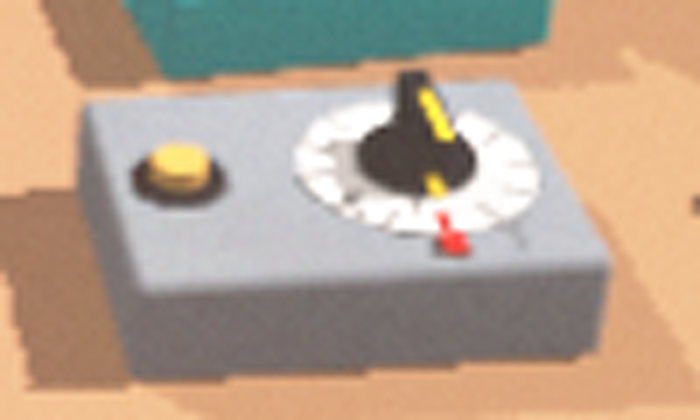

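Run:
```python
from h import *
t=lambda x,y:((x+.5)/7-.5+285,(y+.5)/7-.5+200)
S=cv2.imread("pics/S1.png")[:,:,::-1].astype(float)
w=np.clip(np.minimum(S[:,:,0],S[:,:,1])-S[:,:,2]-40,0,None); k=np.zeros_like(w);k[210:221,343:351]=w[210:221,343:351]
print(k[210:222,342:352].astype(int))
ys,xs=np.nonzero(k);W=k[ys,xs]
P=np.array([onz("scene",(x,y),.087)[:2] for x,y in zip(xs,ys)])
m=np.average(P,axis=0,weights=W); e,v=np.linalg.eigh(np.cov(P.T,aweights=W));u=v[:,1]
print(m,np.degrees(np.arctan2(u[1],u[0]))%180)
# red mark direction via both cams, lower vertical pointer piece
for n,b in(("scene",(335,225,360,240)),("top",(212,188,228,204))):
    I=S if n=="scene" else cv2.imread("pics/T1.png")[:,:,::-1].astype(float)
    w=np.clip(I[:,:,0]-I[:,:,1]-60,0,None);k=np.zeros_like(w);x0,y0,x1,y1=b;k[y0:y1,x0:x1]=w[y0:y1,x0:x1]
    ys,xs=np.nonzero(k);W=k[ys,xs];P=np.array([onz(n,(x,y),.051)[:2] for x,y in zip(xs,ys)]);print(n,"red mean",np.average(P,axis=0,weights=W))
# white dial centre
for n,b in(("scene",(320,205,370,240)),("top",(200,190,245,235))):
    I=S if n=="scene" else cv2.imread("pics/T1.png")[:,:,::-1].astype(float)
    m=((I.min(2)>(235 if n=="scene" else 200))*255).astype(np.uint8);k=np.zeros_like(m);x0,y0,x1,y1=b;k[y0:y1,x0:x1]=m[y0:y1,x0:x1]
    c=cv2.convexHull(np.argwhere(k)[:,::-1].astype(np.int32));e=cv2.fitEllipse(c);print(n,e,onz(n,e[0],.0515))
```

```text
[[  0   0   0   0   0   1   1   0   0   0]
 [  0   0   0   0   0   0   0   0   0   0]
 [  0   0   0   7   0   0   0   0   0   0]
 [  0   0   0  89  96   0   0   0   0   0]
 [  0   0   0  99 121  43   0   0   0   0]
 [  0   0   0  13 120 116   0   0   0   0]
 [  0   0   0   0 100 120  30   0   0   0]
 [  0   0   0   0  18 118 115   0   0   0]
 [  0   0   0   0   0 103 128  29   0   0]
 [  0   0   0   0   0  50 118 101   0   0]
 [  0   0   0   0   0   0   0   0   0   0]
 [  0   0   0   0   0   0   0   0   0   0]]
[0.50400166 0.33120544] 8.014776388525206
scene red mean [0.54084766 0.33771753]
top red mean [0.54687348 0.33972704]
scene ((344.0671081542969, 223.46749877929688), (17.65860366821289, 34.20785903930664), 97.17598724365234) [0.4884782  0.32803761 0.0515    ]
top ((221.09747314453125, 212.84637451171875), (28.638347625732422, 29.14219093322754), 32.297515869140625) [0.48686311 0.33045134 0.0515    ]
```

Pointer estimates from image are 5.6–8.0°, and 9.0° from the jaws, against meter x at 9.3°. That is within about 0.05 rad, so it's acceptable. Next, the probe.

Run:
```python
from h import *
a=lambda x,y:((x+.5)/14-.5+410,(y+.5)/14-.5+205)
b=lambda x,y:((x+.5)/8-.5+95,(y+.5)/8-.5+160)
c=[onz("top",a(*p),.175) for p in[(340,225),(440,207),(462,308),(355,335)]]
for p in c:print(p.round(4))
for i,j in((0,1),(3,2),(3,0),(2,1)):
    d=c[j]-c[i];print(np.degrees(np.arctan2(d[1],d[0])).round(1),np.linalg.norm(d).round(4))
print("top tri",tri(b(182,104),a(402,270)),"top",onz("top",a(402,270),.175),"scene",onz("scene",b(182,104),.175))
print("bot handle scene",onz("scene",b(218,290),.095),"shaft at stand",onz("scene",b(247,412),.045),onz("top",a(215,325),.05))
# stand top
print("stand",[onz("top",a(*p),.045).round(4).tolist() for p in[(95,205),(345,205),(345,450),(95,445)]])
go(.452,-.349,.4,0)
```

```text
[ 0.4606 -0.3358  0.175 ]
[ 0.465  -0.3582  0.175 ]
[ 0.4428 -0.3626  0.175 ]
[ 0.4365 -0.3386  0.175 ]
-78.9 0.0228
-75.1 0.0248
6.6 0.0243
11.1 0.0226
top tri (array([ 0.4510689 , -0.34987049,  0.17707974]), np.float64(0.002285374807226716)) top [ 0.45091983 -0.34941419  0.175     ] scene [ 0.44635836 -0.35344306  0.175     ]
bot handle scene [ 0.44450857 -0.35640625  0.095     ] shaft at stand [ 0.45243394 -0.35159622  0.045     ] [ 0.45050094 -0.34583669  0.05      ]
stand [[0.4792, -0.3189, 0.045], [0.4803, -0.3794, 0.045], [0.4217, -0.3782, 0.045], [0.4219, -0.318, 0.045]]
t 6.45 p [0.5261 0.0802 0.3928] yaw 98.67 F [-0.44  1.03 -0.74] gap 0.0852 q6 -0.14
shift cm [-41.31 -13.8   -0.57] turn [-1.000e-02  2.600e-01  9.867e+01]
```

Request:
servo_tool --steps '[{"wx": 0, "wy": 0, "wz": 0, "x": -4.6, "y": -1.5, "z": 0, "grip": 8.5}, {"wx": 0, "wy": 0, "wz": 0, "x": -4.6, "y": -1.5, "z": 0, "grip": 8.5}, {"wx": 0, "wy": 0, "wz": 0, "x": -4.6, "y": -1.5, "z": 0, "grip": 8.5}, {"wx": 0, "wy": 0, "wz": 0, "x": -4.6, "y": -1.5, "z": 0, "grip": 8.5}, {"wx": 0, "wy": 0, "wz": 0, "x": -4.6, "y": -1.5, "z": 0, "grip": 8.5}, {"wx": 0, "wy": 0, "wz": 0, "x": -4.6, "y": -1.5, "z": 0, "grip": 8.5}, {"wx": 0, "wy": 0, "wz": 0, "x": -4.6, "y": -1.5, "z": 0, "grip": 8.5}, {"wx": 0, "wy": 0, "wz": 0, "x": -4.6, "y": -1.5, "z": 0, "grip": 8.5}, {"wx": 0, "wy": 0, "wz": 0, "x": -4.0, "y": -1.5, "z": 0, "grip": 8.5}, {"wx": 0, "wy": 0, "wz": 0, "x": 0, "y": 0, "z": 0, "grip": 8.5}]'

```text
time: 7.45
eef_pos: [0.4528, -0.3545, 0.3947]
ee_rot: [0.003, 0.652, 0.758, -0.0]
force: [0.3, 0.0, 0.3]
finger_gap: 0.0852
```

```bash
python3 -c "
from h import *
go(.450,-.349,.293,99.5)"
```

```text
t 7.45 p [ 0.4528 -0.3545  0.3947] yaw 98.64 F [0.33 0.01 0.29] gap 0.0852 q6 -0.94
shift cm [ 0.63 -0.23 10.17] turn [ 0.21  0.27 -0.86]
```

Request:
servo_tool --steps '[{"wx": 0.2, "wy": 0.3, "wz": -0.8, "x": 0.6, "y": -0.2, "z": 0, "grip": 8.5}, {"wx": 0, "wy": 0, "wz": 0, "x": 0, "y": 0, "z": 4, "grip": 8.5}, {"wx": 0, "wy": 0, "wz": 0, "x": 0, "y": 0, "z": 4, "grip": 8.5}, {"wx": 0, "wy": 0, "wz": 0, "x": 0, "y": 0, "z": 2, "grip": 8.5}, {"wx": 0, "wy": 0, "wz": 0, "x": 0, "y": 0, "z": 0, "grip": 8.5}]'

```text
time: 7.95
eef_pos: [0.4511, -0.3434, 0.2931]
ee_rot: [0.0, 0.645, 0.765, 0.001]
force: [-0.5, 0.6, 0.0]
finger_gap: 0.0851
```

```bash
python3 -c "
from h import *
go(.450,-.349,.293,99.5)
crop('scene',(60,110,200,260),4,'b1.png')"
```

```text
t 7.95 p [ 0.4511 -0.3434  0.2931] yaw 99.74 F [-0.5   0.56  0.04] gap 0.0851 q6 -0.95
shift cm [-0.54 -0.2   0.01] turn [ 0.11 -0.06  0.24]
```

View pics/b1.png

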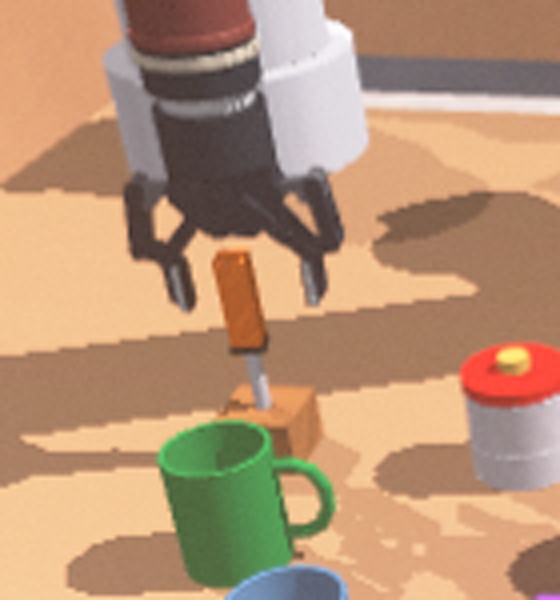

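The probe stands between the fingers. I'll centre and close.

Request:
servo_tool --steps '[{"wx": 0, "wy": 0, "wz": 0, "x": -0.5, "y": -0.2, "z": 0, "grip": 6}, {"wx": 0, "wy": 0, "wz": 0, "x": 0, "y": 0, "z": 0, "grip": 4}, {"wx": 0, "wy": 0, "wz": 0, "x": 0, "y": 0, "z": 0, "grip": 3}, {"wx": 0, "wy": 0, "wz": 0, "x": 0, "y": 0, "z": 0, "grip": 2}, {"wx": 0, "wy": 0, "wz": 0, "x": 0, "y": 0, "z": 0, "grip": 1}, {"wx": 0, "wy": 0, "wz": 0, "x": 0, "y": 0, "z": 0, "grip": 1}, {"wx": 0, "wy": 0, "wz": 0, "x": 0, "y": 0, "z": 0, "grip": 1}, {"wx": 0, "wy": 0, "wz": 0, "x": 0, "y": 0, "z": 0, "grip": 1}]' --force 50

```text
time: 8.8
eef_pos: [0.4521, -0.349, 0.3002]
ee_rot: [0.005, 0.644, 0.765, 0.001]
force: [-1.0, -0.2, -0.5]
finger_gap: 0.0233
```

```bash
python3 -c "
from h import *
go(.450,-.349,.293,99.5)"
```

```text
t 8.8 p [ 0.4521 -0.349   0.3002] yaw 99.88 F [-1.02 -0.24 -0.47] gap 0.0233 q6 -0.96
shift cm [ 0.04 -0.21  0.72] turn [0.42 0.35 0.38]
```

Request:
servo_tool --steps '[{"wx": 0, "wy": 0, "wz": 0, "x": 0, "y": 0, "z": -2, "grip": 1}, {"wx": 0, "wy": 0, "wz": 0, "x": 0, "y": 0, "z": -3, "grip": 1}, {"wx": 0, "wy": 0, "wz": 0, "x": 0, "y": 0, "z": -4, "grip": 1}, {"wx": 0, "wy": 0, "wz": 0, "x": 0, "y": 0, "z": -4, "grip": 1}, {"wx": 0, "wy": 0, "wz": 0, "x": 0, "y": 0, "z": -3, "grip": 1}, {"wx": 0, "wy": 0, "wz": 0, "x": 0, "y": 0, "z": 0, "grip": 1}]'

```text
time: 9.4
eef_pos: [0.4505, -0.3484, 0.4646]
ee_rot: [0.004, 0.644, 0.765, 0.001]
force: [0.6, -0.2, -1.3]
finger_gap: 0.023
```

```bash
python3 -c "
from h import *
go(.504,.228,.45,99.5)
S=robot.get_image('scene');T=robot.get_image('top')
cv2.imwrite('pics/S2.png',S[:,:,::-1]);cv2.imwrite('pics/T2.png',T[:,:,::-1])
s,R=st();tip=s['eef_pos']+R@[0,0,.29];print('tip pred',tip,proj('scene',[tip]),proj('top',[tip]))
crop('scene',(60,70,200,220),4,'b2.png',S);crop('top',(400,180,480,260),7,'b3.png',T)"
```

```text
t 9.4 p [ 0.4505 -0.3484  0.4646] yaw 99.84 F [ 0.62 -0.16 -1.34] gap 0.023 q6 -0.96
shift cm [55.88 15.12  1.28] turn [0.35 0.28 0.35]
tip pred [ 0.45104396 -0.34804769  0.17084504] [[118.75406564 174.56453863]] [[437.37001443 223.9105318 ]]
```

View pics/b2.png

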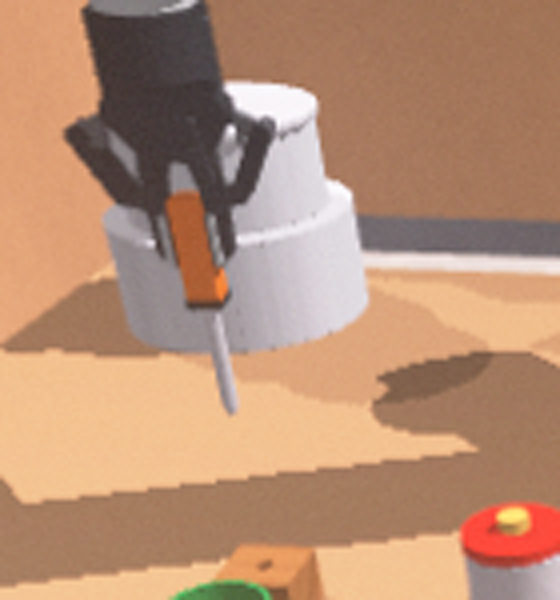

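View pics/T2.png

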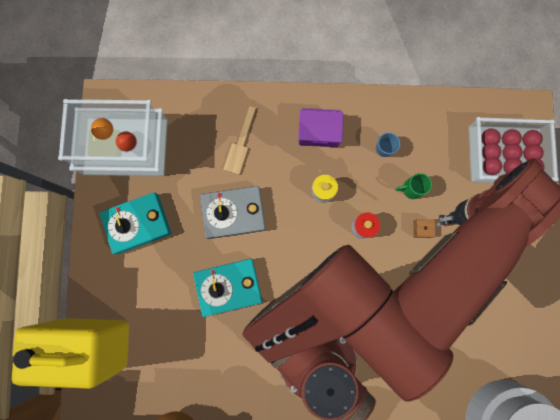

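The probe is held straight, with the tip at scene px (118,173), within 2 px of prediction. I'll move to the meter stud.

Request:
servo_tool --steps '[{"wx": 0.3, "wy": 0.3, "wz": 0.3, "x": 4.5, "y": 1.2, "z": 0, "grip": 1}, {"wx": 0, "wy": 0, "wz": 0, "x": 4.6, "y": 1.25, "z": 0, "grip": 1}, {"wx": 0, "wy": 0, "wz": 0, "x": 4.6, "y": 1.25, "z": 0, "grip": 1}, {"wx": 0, "wy": 0, "wz": 0, "x": 4.6, "y": 1.25, "z": 0, "grip": 1}, {"wx": 0, "wy": 0, "wz": 0, "x": 4.6, "y": 1.25, "z": 0, "grip": 1}, {"wx": 0, "wy": 0, "wz": 0, "x": 4.6, "y": 1.25, "z": 0, "grip": 1}, {"wx": 0, "wy": 0, "wz": 0, "x": 4.6, "y": 1.25, "z": 0, "grip": 1}, {"wx": 0, "wy": 0, "wz": 0, "x": 4.6, "y": 1.25, "z": 0, "grip": 1}, {"wx": 0, "wy": 0, "wz": 0, "x": 4.6, "y": 1.25, "z": 0, "grip": 1}, {"wx": 0, "wy": 0, "wz": 0, "x": 4.6, "y": 1.25, "z": 0, "grip": 1}, {"wx": 0, "wy": 0, "wz": 0, "x": 4.6, "y": 1.25, "z": 0, "grip": 1}, {"wx": 0, "wy": 0, "wz": 0, "x": 4.0, "y": 1.0, "z": 0, "grip": 1}, {"wx": 0, "wy": 0, "wz": 0, "x": 0, "y": 0, "z": 0, "grip": 1}]'

```text
time: 10.8
eef_pos: [0.5019, 0.2345, 0.4407]
ee_rot: [-0.016, 0.648, 0.761, -0.007]
force: [-1.1, -0.4, -1.3]
finger_gap: 0.0234
```

```bash
python3 -c "
from h import *
go(.5043,.2278,.37,99.5)"
```

```text
t 10.8 p [0.5019 0.2345 0.4407] yaw 99.18 F [-1.07 -0.44 -1.26] gap 0.0234 q6 0.14
shift cm [-0.81  0.36  7.05] turn [-1.84 -0.86 -0.31]
```

Request:
servo_tool --steps '[{"wx": -1.8, "wy": -0.9, "wz": -0.3, "x": -0.8, "y": 0.4, "z": 1, "grip": 1}, {"wx": 0, "wy": 0, "wz": 0, "x": 0, "y": 0, "z": 3, "grip": 1}, {"wx": 0, "wy": 0, "wz": 0, "x": 0, "y": 0, "z": 2.5, "grip": 1}, {"wx": 0, "wy": 0, "wz": 0, "x": 0, "y": 0, "z": 0, "grip": 1}]'

```text
time: 11.2
eef_pos: [0.5045, 0.2274, 0.3672]
ee_rot: [-0.002, 0.645, 0.764, -0.004]
force: [-1.0, -0.4, -0.7]
finger_gap: 0.0235
```

```bash
cat >> h.py <<'E'
def look(tag,ns,roiS,roiT,off=.289,sc=7):
    s,R=st();tip=s['eef_pos']+R@[0,0,off]
    for n,r in(("scene",roiS),("top",roiT)):
        if r is None: continue
        I=robot.get_image(n);cv2.imwrite(f"pics/{tag}_{n}_full.png",I[:,:,::-1]);crop(n,r,sc,f"{tag}_{n}.png",I)
        for nm,X in[("tip",tip)]+ns: print(n,nm,np.round(X,4),((proj(n,[X])[0]-r[:2]+.5)*sc-.5).round(0))
E
python3 -c "
from h import *
go(.5043,.2278,.37,99.5)
look('c1',[('ref',[.5043,.2278,.062])],(270,140,370,240),None)"
```

```text
t 11.2 p [0.5045 0.2274 0.3672] yaw 99.72 F [-0.97 -0.43 -0.73] gap 0.0235 q6 0.12
shift cm [ 0.04 -0.02 -0.28] turn [-0.51  0.18  0.22]
scene tip [0.5021 0.2261 0.0782] [287. 542.]
scene ref [0.5043 0.2278 0.062 ] [289. 578.]
```

View pics/c1_scene.png

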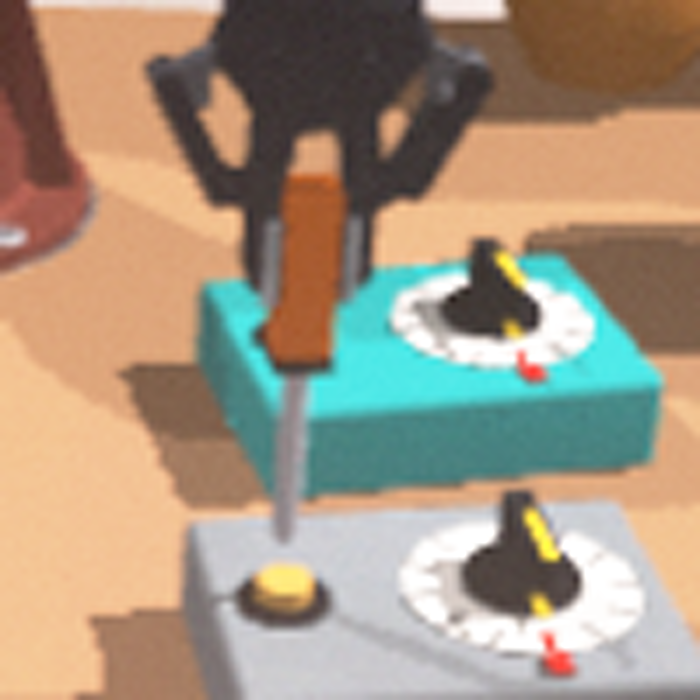

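The tip at crop (285,542) stands above the stud at (287,580), as predicted. I'll press.

Request:
servo_tool --steps '[{"wx": -0.5, "wy": 0, "wz": 0, "x": 0, "y": 0, "z": 1, "grip": 1}, {"wx": 0, "wy": 0, "wz": 0, "x": 0, "y": 0, "z": 0.4, "grip": 1}, {"wx": 0, "wy": 0, "wz": 0, "x": 0, "y": 0, "z": 0.3, "grip": 1}, {"wx": 0, "wy": 0, "wz": 0, "x": 0, "y": 0, "z": 0.2, "grip": 1}, {"wx": 0, "wy": 0, "wz": 0, "x": 0, "y": 0, "z": 0.1, "grip": 1}]'

```text
time: 11.75
eef_pos: [0.5059, 0.2266, 0.3515]
ee_rot: [0.002, 0.645, 0.764, 0.001]
force: [-0.3, -0.2, -0.1]
finger_gap: 0.0235
```

```bash
python3 -c "
from h import *
go(.5043,.2278,.347,99.5)"
```

```text
t 11.75 p [0.5059 0.2266 0.3515] yaw 99.63 F [-0.27 -0.19 -0.1 ] gap 0.0235 q6 0.12
shift cm [ 0.15 -0.14  0.45] turn [0.23 0.16 0.13]
```

Request:
servo_tool --steps '[{"wx": 0, "wy": 0, "wz": 0, "x": 0.1, "y": -0.1, "z": 0.3, "grip": 1}, {"wx": 0, "wy": 0, "wz": 0, "x": 0, "y": 0, "z": 0.3, "grip": 1}, {"wx": 0, "wy": 0, "wz": 0, "x": 0, "y": 0, "z": 0.2, "grip": 1}]'

```text
time: 12.05
eef_pos: [0.5054, 0.2276, 0.3451]
ee_rot: [0.003, 0.645, 0.764, 0.002]
force: [-3.4, -1.8, 22.2]
finger_gap: 0.0237
```

```bash
python3 -c "
from h import *
go(.5043,.2278,.347,99.5)"
```

```text
t 12.05 p [0.5054 0.2276 0.3451] yaw 99.62 F [-3.37 -1.77 22.24] gap 0.0237 q6 0.12
shift cm [ 0.04 -0.1  -0.19] turn [0.43 0.16 0.12]
```

Request:
servo_tool --steps '[{"wx": 0, "wy": 0, "wz": 0, "x": 0, "y": 0, "z": -0.05, "grip": 1}, {"wx": 0, "wy": 0, "wz": 0, "x": 0, "y": 0, "z": 0, "grip": 1}, {"wx": 0, "wy": 0, "wz": 0, "x": 0, "y": 0, "z": 0, "grip": 1}, {"wx": 0, "wy": 0, "wz": 0, "x": 0, "y": 0, "z": 0, "grip": 1}]'

```text
time: 12.45
eef_pos: [0.5055, 0.2277, 0.3464]
ee_rot: [0.004, 0.645, 0.764, 0.003]
force: [-0.1, -0.7, 2.1]
finger_gap: 0.0234
```

```bash
python3 -c "
from h import *
go(.5043,.2278,.347,99.5)
look('c2',[('ref',[.5043,.2278,.056])],(270,140,370,240),None)"
```

```text
t 12.45 p [0.5055 0.2277 0.3464] yaw 99.64 F [-0.05 -0.73  2.13] gap 0.0234 q6 0.12
shift cm [ 0.03 -0.12 -0.06] turn [0.52 0.16 0.14]
scene tip [0.5083 0.2273 0.0574] [287. 592.]
scene ref [0.5043 0.2278 0.056 ] [288. 590.]
```

View pics/c2_scene.png

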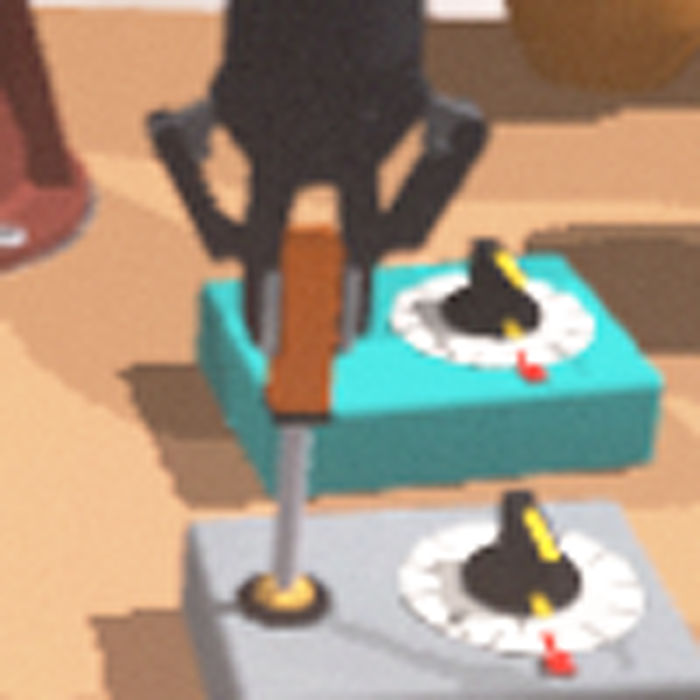

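The stud is pressed well in (about 2 N). I'll hold longer.

Request:
servo_tool --steps '[{"wx": 0, "wy": 0, "wz": 0, "x": 0, "y": 0, "z": 0.05, "grip": 1}, {"wx": 0, "wy": 0, "wz": 0, "x": 0, "y": 0, "z": 0.05, "grip": 1}, {"wx": 0, "wy": 0, "wz": 0, "x": 0, "y": 0, "z": 0, "grip": 1}, {"wx": 0, "wy": 0, "wz": 0, "x": 0, "y": 0, "z": 0.05, "grip": 1}, {"wx": 0, "wy": 0, "wz": 0, "x": 0, "y": 0, "z": 0, "grip": 1}, {"wx": 0, "wy": 0, "wz": 0, "x": 0, "y": 0, "z": 0, "grip": 1}]'

```text
time: 13.1
eef_pos: [0.5055, 0.2277, 0.3456]
ee_rot: [0.004, 0.645, 0.764, 0.003]
force: [-0.8, -1.1, 3.2]
finger_gap: 0.0231
```

```bash
python3 -c "
from h import *
go(.4548,-.1465,.45,99.5)"
```

```text
t 13.1 p [0.5055 0.2277 0.3456] yaw 99.64 F [-0.82 -1.1   3.15] gap 0.0231 q6 0.12
shift cm [-36.07 -11.16 -10.44] turn [0.56 0.16 0.14]
```

Request:
servo_tool --steps '[{"wx": 0, "wy": 0, "wz": 0, "x": 0, "y": 0, "z": -3, "grip": 1}, {"wx": 0.5, "wy": 0, "wz": 0, "x": 0, "y": 0, "z": -4.5, "grip": 1}, {"wx": 0, "wy": 0, "wz": 0, "x": 0, "y": 0, "z": -4.5, "grip": 1}, {"wx": 0, "wy": 0, "wz": 0, "x": -4.5, "y": -1.4, "z": 0, "grip": 1}, {"wx": 0, "wy": 0, "wz": 0, "x": -4.5, "y": -1.4, "z": 0, "grip": 1}, {"wx": 0, "wy": 0, "wz": 0, "x": -4.5, "y": -1.4, "z": 0, "grip": 1}, {"wx": 0, "wy": 0, "wz": 0, "x": -4.5, "y": -1.4, "z": 0, "grip": 1}, {"wx": 0, "wy": 0, "wz": 0, "x": -4.5, "y": -1.4, "z": 0, "grip": 1}, {"wx": 0, "wy": 0, "wz": 0, "x": -4.5, "y": -1.4, "z": 0, "grip": 1}, {"wx": 0, "wy": 0, "wz": 0, "x": -4, "y": -1.4, "z": 0, "grip": 1}, {"wx": 0, "wy": 0, "wz": 0, "x": -3, "y": -1, "z": 0, "grip": 1}, {"wx": 0, "wy": 0, "wz": 0, "x": 0, "y": 0, "z": 0, "grip": 1}]'

```text
time: 14.3
eef_pos: [0.4546, -0.1367, 0.4669]
ee_rot: [0.001, 0.643, 0.766, -0.001]
force: [0.5, -0.0, -0.7]
finger_gap: 0.0235
```

```bash
python3 -c "
from h import *
go(.4548,-.1465,.41,99.5)
look('d1',[('red',[.4548,-.1465,.1])],(150,110,250,210),(330,170,430,270))"
```

```text
t 14.3 p [ 0.4546 -0.1367  0.4669] yaw 99.93 F [ 0.53 -0.   -0.71] gap 0.0235 q6 -0.62
shift cm [-0.95 -0.15  5.69] turn [-0.01  0.12  0.43]
scene tip [ 0.4547 -0.1374  0.1779] [272. 460.]
scene red [ 0.4548 -0.1465  0.1   ] [270. 622.]
top tip [ 0.4547 -0.1374  0.1779] [281. 361.]
top red [ 0.4548 -0.1465  0.1   ] [269. 380.]
```

View pics/d1_scene_full.png

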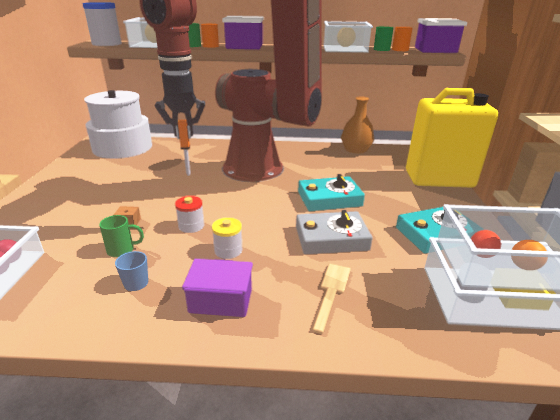

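View pics/d1_top_full.png

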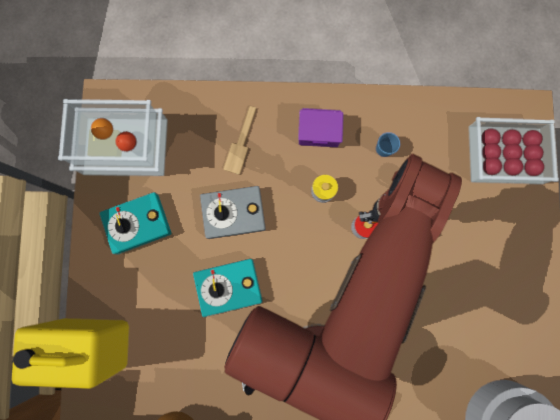

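Everything is unmoved, with the red stud at scene (188,200). I'll descend above it.

Request:
servo_tool --steps '[{"wx": 0, "wy": 0, "wz": 0.4, "x": -0.9, "y": -0.1, "z": 2, "grip": 1}, {"wx": 0, "wy": 0, "wz": 0, "x": 0, "y": 0, "z": 2.5, "grip": 1}, {"wx": 0, "wy": 0, "wz": 0, "x": 0, "y": 0, "z": 1.2, "grip": 1}, {"wx": 0, "wy": 0, "wz": 0, "x": 0, "y": 0, "z": 0, "grip": 1}]'

```text
time: 14.8
eef_pos: [0.4565, -0.1394, 0.4081]
ee_rot: [0.0, 0.643, 0.766, 0.001]
force: [-0.1, -0.4, -0.2]
finger_gap: 0.0233
```

```bash
python3 -c "
from h import *
go(.4548,-.1465,.389,99.5)
look('d2',[('red',[.4548,-.1465,.1])],(150,120,250,220),None)"
```

```text
t 14.8 p [ 0.4565 -0.1394  0.4081] yaw 99.91 F [-0.14 -0.42 -0.16] gap 0.0233 q6 -0.62
shift cm [-0.67 -0.29  1.91] turn [ 0.08 -0.02  0.41]
scene tip [ 0.4569 -0.1392  0.1191] [281. 516.]
scene red [ 0.4548 -0.1465  0.1   ] [270. 552.]
```

View pics/d2_scene.png

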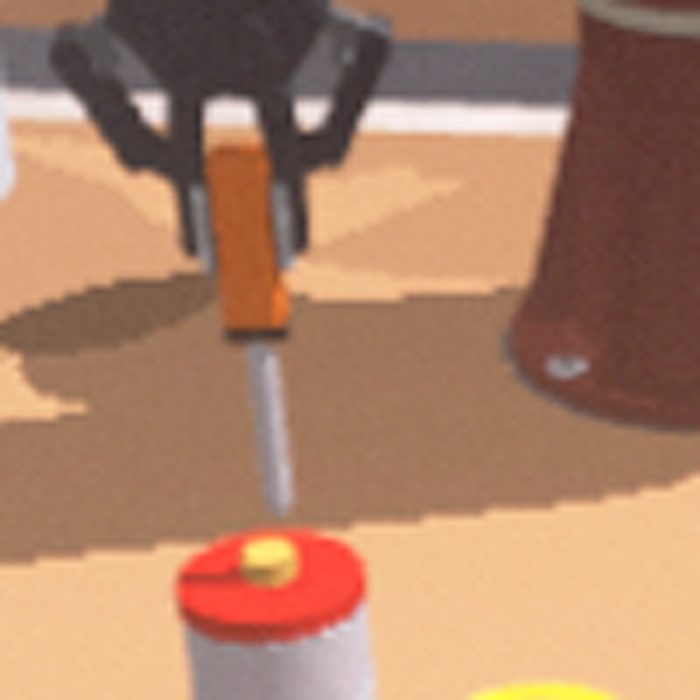

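Tip at crop (283,510), stud at (270,550). I'll shift sideways and press.

Request:
servo_tool --steps '[{"wx": 0, "wy": 0, "wz": 0.3, "x": -0.7, "y": -0.3, "z": 0, "grip": 1}, {"wx": 0, "wy": 0, "wz": 0, "x": 0, "y": 0, "z": 1, "grip": 1}, {"wx": 0, "wy": 0, "wz": 0, "x": 0, "y": 0, "z": 0.6, "grip": 1}, {"wx": 0, "wy": 0, "wz": 0, "x": 0, "y": 0, "z": 0.2, "grip": 1}]'

```text
time: 15.25
eef_pos: [0.4559, -0.1464, 0.3918]
ee_rot: [0.002, 0.645, 0.764, 0.001]
force: [-0.8, 0.5, -1.0]
finger_gap: 0.0235
```

```bash
python3 -c "
from h import *
go(.4548,-.1465,.384,99.5)"
```

```text
t 15.25 p [ 0.4559 -0.1464  0.3918] yaw 99.72 F [-0.79  0.54 -1.04] gap 0.0235 q6 -0.63
shift cm [ 0.01 -0.11  0.78] turn [0.29 0.11 0.22]
```

Request:
servo_tool --steps '[{"wx": 0, "wy": 0, "wz": 0, "x": 0, "y": -0.1, "z": 0.4, "grip": 1}, {"wx": 0, "wy": 0, "wz": 0, "x": 0, "y": 0, "z": 0.3, "grip": 1}, {"wx": 0, "wy": 0, "wz": 0, "x": 0, "y": 0, "z": 0.1, "grip": 1}, {"wx": 0, "wy": 0, "wz": 0, "x": 0, "y": 0, "z": 0, "grip": 1}]'

```text
time: 15.65
eef_pos: [0.455, -0.1466, 0.3836]
ee_rot: [0.003, 0.645, 0.764, 0.002]
force: [-0.1, 0.7, 2.0]
finger_gap: 0.0236
```

```bash
python3 -c "
from h import *
go(.4548,-.1465,.384,99.5)"
```

```text
t 15.65 p [ 0.455  -0.1466  0.3836] yaw 99.71 F [-0.11  0.7   2.02] gap 0.0236 q6 -0.63
shift cm [ 0.02 -0.02 -0.04] turn [0.35 0.13 0.21]
```

Request:
servo_tool --steps '[{"wx": 0, "wy": 0, "wz": 0, "x": 0, "y": 0, "z": 0.05, "grip": 1}, {"wx": 0, "wy": 0, "wz": 0, "x": 0, "y": 0, "z": 0, "grip": 1}, {"wx": 0, "wy": 0, "wz": 0, "x": 0, "y": 0, "z": 0.05, "grip": 1}, {"wx": 0, "wy": 0, "wz": 0, "x": 0, "y": 0, "z": 0, "grip": 1}, {"wx": 0, "wy": 0, "wz": 0, "x": 0, "y": 0, "z": 0, "grip": 1}, {"wx": 0, "wy": 0, "wz": 0, "x": 0, "y": 0, "z": 0, "grip": 1}, {"wx": 0, "wy": 0, "wz": 0, "x": 0, "y": 0, "z": 0, "grip": 1}]'

```text
time: 16.35
eef_pos: [0.4549, -0.1466, 0.3836]
ee_rot: [0.003, 0.645, 0.764, 0.002]
force: [-0.9, 0.8, 3.0]
finger_gap: 0.0238
```

```bash
python3 -c "
from h import *
go(.5748,-.0092,.45,99.5)
look('d3',[('red',[.4548,-.1465,.094])],(150,120,250,220),None)"
```

```text
t 16.35 p [ 0.4549 -0.1466  0.3836] yaw 99.71 F [-0.94  0.81  2.99] gap 0.0238 q6 -0.63
shift cm [11.5  14.18 -6.58] turn [0.38 0.16 0.21]
scene tip [ 0.457  -0.147   0.0946] [269. 565.]
scene red [ 0.4548 -0.1465  0.094 ] [272. 564.]
```

View pics/d3_scene.png

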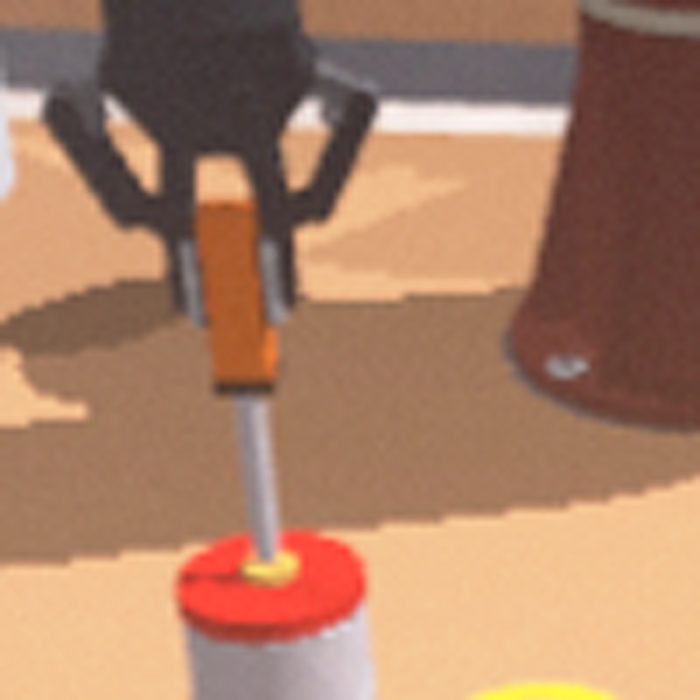

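The red stud is clearly in (3 N). Next I'll lift and move to the yellow tin.

Request:
servo_tool --steps '[{"wx": 0, "wy": 0, "wz": 0, "x": 0, "y": 0, "z": -2, "grip": 1}, {"wx": 0.4, "wy": 0, "wz": 0, "x": 0, "y": 0, "z": -3, "grip": 1}, {"wx": 0, "wy": 0, "wz": 0, "x": 0, "y": 0, "z": -1.5, "grip": 1}, {"wx": 0, "wy": 0, "wz": 0, "x": 2.9, "y": 3.5, "z": 0, "grip": 1}, {"wx": 0, "wy": 0, "wz": 0, "x": 2.9, "y": 3.5, "z": 0, "grip": 1}, {"wx": 0, "wy": 0, "wz": 0, "x": 2.9, "y": 3.5, "z": 0, "grip": 1}, {"wx": 0, "wy": 0, "wz": 0, "x": 2.5, "y": 3.4, "z": 0, "grip": 1}, {"wx": 0, "wy": 0, "wz": 0, "x": 0, "y": 0, "z": 0, "grip": 1}]'

```text
time: 17.2
eef_pos: [0.5774, -0.0096, 0.4484]
ee_rot: [0.001, 0.647, 0.762, -0.001]
force: [-0.4, -1.0, -1.0]
finger_gap: 0.0234
```

```bash
python3 -c "
from h import *
go(.5748,-.0092,.41,99.5)
look('e1',[('yel',[.5748,-.0092,.1])],(180,140,280,240),(280,140,380,240))"
```

```text
t 17.2 p [ 0.5774 -0.0096  0.4484] yaw 99.37 F [-0.37 -1.02 -0.99] gap 0.0234 q6 -0.31
shift cm [ 0.1  -0.25  3.84] turn [-0.02  0.16 -0.13]
scene tip [ 0.5774 -0.0105  0.1594] [316. 443.]
scene yel [ 0.5748 -0.0092  0.1   ] [329. 570.]
top tip [ 0.5774 -0.0105  0.1594] [337. 295.]
top yel [ 0.5748 -0.0092  0.1   ] [322. 325.]
```

View pics/e1_scene.png

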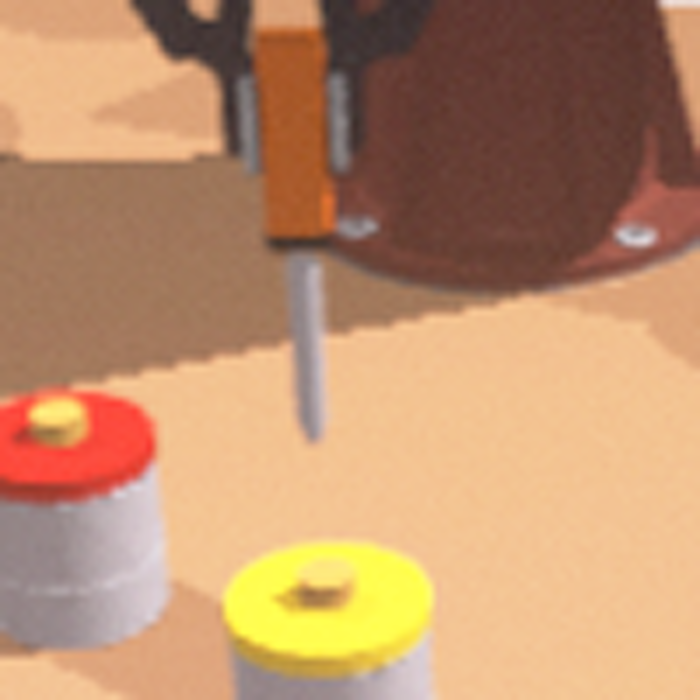

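View pics/e1_scene_full.png

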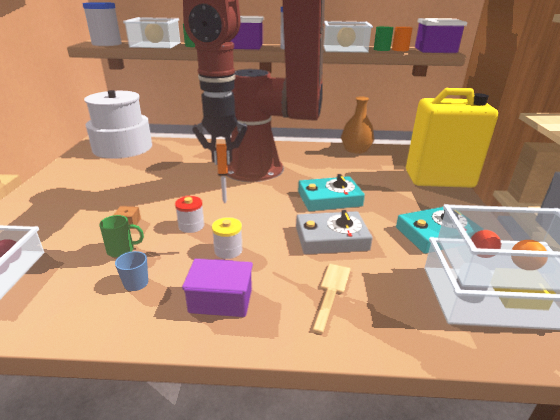

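The yellow tin is in place, with its stud at crop (327,577) against (329,570) predicted. I'll descend.

Request:
servo_tool --steps '[{"wx": 0, "wy": 0, "wz": 0, "x": 0.1, "y": -0.2, "z": 2, "grip": 1}, {"wx": 0, "wy": 0, "wz": 0, "x": 0, "y": 0, "z": 2, "grip": 1}, {"wx": 0, "wy": 0, "wz": 0, "x": 0, "y": 0, "z": 1, "grip": 1}, {"wx": 0, "wy": 0, "wz": 0, "x": 0, "y": 0, "z": 0.3, "grip": 1}]'

```text
time: 17.7
eef_pos: [0.571, -0.0149, 0.3947]
ee_rot: [0.001, 0.649, 0.761, -0.002]
force: [-0.3, -0.5, -0.2]
finger_gap: 0.023
```

```bash
python3 -c "
from h import *
go(.5752,-.0095,.384,99.5)"
```

```text
t 17.7 p [ 0.571  -0.0149  0.3947] yaw 99.07 F [-0.3  -0.5  -0.22] gap 0.023 q6 -0.31
shift cm [0.47 0.5  1.07] turn [-0.13  0.29 -0.43]
```

Request:
servo_tool --steps '[{"wx": 0, "wy": 0.2, "wz": -0.3, "x": 0.5, "y": 0.5, "z": 0, "grip": 1}, {"wx": 0, "wy": 0, "wz": 0, "x": 0, "y": 0, "z": 0, "grip": 1}]'

```text
time: 17.9
eef_pos: [0.5751, -0.0099, 0.3954]
ee_rot: [-0.0, 0.647, 0.762, -0.001]
force: [0.1, -0.1, -0.3]
finger_gap: 0.0235
```

```bash
python3 -c "
from h import *
go(.5752,-.0095,.384,99.5)"
```

```text
t 17.9 p [ 0.5751 -0.0099  0.3954] yaw 99.29 F [ 0.06 -0.09 -0.34] gap 0.0235 q6 -0.31
shift cm [0.03 0.02 1.14] turn [-0.11  0.08 -0.21]
```

Request:
servo_tool --steps '[{"wx": 0, "wy": 0, "wz": 0, "x": 0, "y": 0, "z": 0.7, "grip": 1}, {"wx": 0, "wy": 0, "wz": 0, "x": 0, "y": 0, "z": 0.4, "grip": 1}, {"wx": 0, "wy": 0, "wz": 0, "x": 0, "y": 0, "z": 0.15, "grip": 1}, {"wx": 0, "wy": 0, "wz": 0, "x": 0, "y": 0, "z": 0, "grip": 1}]'

```text
time: 18.3
eef_pos: [0.5756, -0.0099, 0.3839]
ee_rot: [0.001, 0.647, 0.762, -0.0]
force: [-0.9, -0.5, 2.1]
finger_gap: 0.0234
```

```bash
python3 -c "
from h import *
go(.5752,-.0095,.384,99.5)"
```

```text
t 18.3 p [ 0.5756 -0.0099  0.3839] yaw 99.31 F [-0.89 -0.49  2.08] gap 0.0234 q6 -0.31
shift cm [ 0.05 -0.04 -0.01] turn [ 0.06  0.14 -0.19]
```

Request:
servo_tool --steps '[{"wx": 0, "wy": 0, "wz": 0, "x": 0, "y": 0, "z": 0.05, "grip": 1}, {"wx": 0, "wy": 0, "wz": 0, "x": 0, "y": 0, "z": 0, "grip": 1}, {"wx": 0, "wy": 0, "wz": 0, "x": 0, "y": 0, "z": 0.05, "grip": 1}, {"wx": 0, "wy": 0, "wz": 0, "x": 0, "y": 0, "z": 0, "grip": 1}, {"wx": 0, "wy": 0, "wz": 0, "x": 0, "y": 0, "z": 0, "grip": 1}, {"wx": 0, "wy": 0, "wz": 0, "x": 0, "y": 0, "z": 0, "grip": 1}, {"wx": 0, "wy": 0, "wz": 0, "x": 0, "y": 0, "z": 0, "grip": 1}]'

```text
time: 19.0
eef_pos: [0.5755, -0.0098, 0.3836]
ee_rot: [0.002, 0.647, 0.762, -0.0]
force: [-0.2, 0.2, 2.9]
finger_gap: 0.0233
```

```bash
python3 -c "
from h import *
go(.591,-.3205,.5,99.5)
look('e2',[('yel',[.5752,-.0095,.094])],(180,140,280,240),None)"
```

```text
t 19.0 p [ 0.5755 -0.0098  0.3836] yaw 99.32 F [-0.21  0.22  2.86] gap 0.0233 q6 -0.31
shift cm [-30.94  -3.49 -11.56] turn [ 0.09  0.16 -0.18]
scene tip [ 0.5761 -0.0105  0.0946] [326. 583.]
scene yel [ 0.5752 -0.0095  0.094 ] [329. 583.]
```

View pics/e2_scene.png

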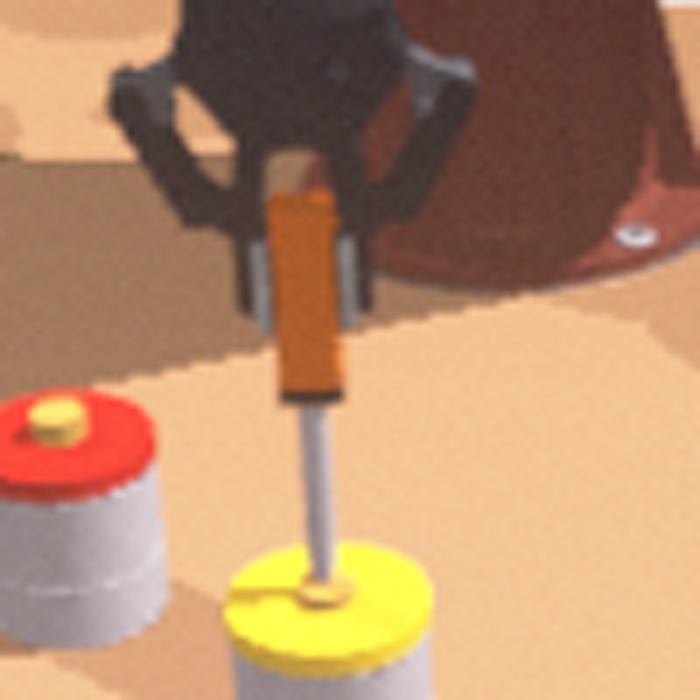

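Yellow pressed. The pictures show no blue or white tin. Next, the mug.

Request:
servo_tool --steps '[{"wx": 0, "wy": 0, "wz": 0, "x": 0, "y": 0, "z": -2, "grip": 1}, {"wx": 0, "wy": 0, "wz": 0, "x": 0, "y": 0, "z": -4, "grip": 1}, {"wx": 0, "wy": 0, "wz": 0, "x": 0, "y": 0, "z": -4.5, "grip": 1}, {"wx": 0, "wy": 0, "wz": 0, "x": -4.5, "y": -0.5, "z": 0, "grip": 1}, {"wx": 0, "wy": 0, "wz": 0, "x": -4.5, "y": -0.5, "z": 0, "grip": 1}, {"wx": 0, "wy": 0, "wz": 0, "x": -4.5, "y": -0.5, "z": 0, "grip": 1}, {"wx": 0, "wy": 0, "wz": 0, "x": -4.5, "y": -0.5, "z": 0, "grip": 1}, {"wx": 0, "wy": 0, "wz": 0, "x": -4.5, "y": -0.5, "z": 0, "grip": 1}, {"wx": 0, "wy": 0, "wz": 0, "x": -4.5, "y": -0.5, "z": 0, "grip": 1}, {"wx": 0, "wy": 0, "wz": 0, "x": -3.5, "y": -0.5, "z": 0, "grip": 1}, {"wx": 0, "wy": 0, "wz": 0, "x": 0, "y": 0, "z": 0, "grip": 1}]'

```text
time: 20.15
eef_pos: [0.592, -0.3272, 0.4896]
ee_rot: [0.001, 0.645, 0.764, -0.0]
force: [-0.5, 0.1, -1.0]
finger_gap: 0.0233
```

```bash
python3 -c "
from h import *
go(.591,-.3205,.41,99.5)
look('f1',[('mugc',[.591,-.3205,.095])],(60,130,190,270),(370,140,470,240),sc=5)"
```

```text
t 20.15 p [ 0.592  -0.3272  0.4896] yaw 99.61 F [-0.45  0.06 -1.  ] gap 0.0233 q6 -0.78
shift cm [0.7  0.   7.96] turn [0.07 0.16 0.11]
scene tip [ 0.5925 -0.3279  0.2006] [215. 291.]
scene mugc [ 0.591  -0.3205  0.095 ] [272. 460.]
top tip [ 0.5925 -0.3279  0.2006] [316. 185.]
top mugc [ 0.591  -0.3205  0.095 ] [254. 219.]
```

View pics/f1_scene.png

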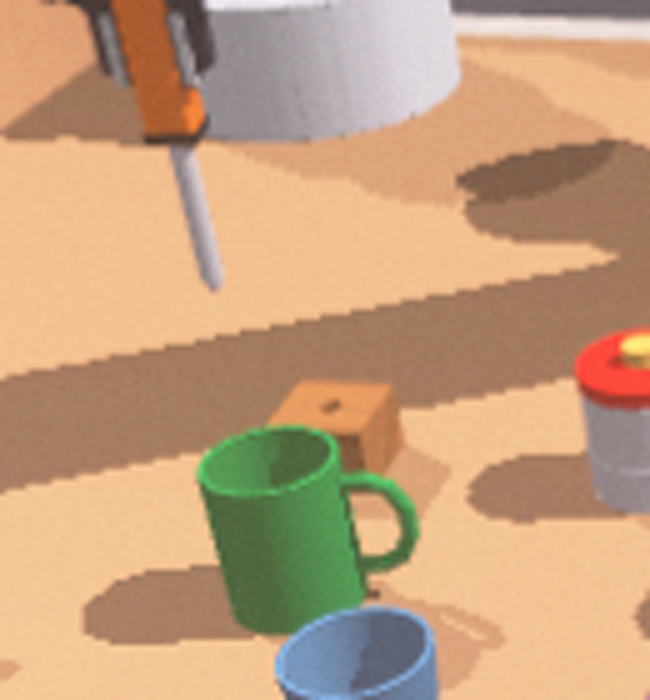

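View pics/f1_top.png

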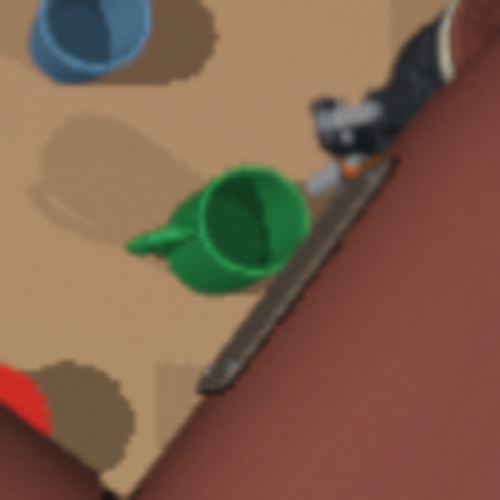

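The mug is unmoved, with its mouth at scene crop (268,460) and top crop (254,222). I'll centre and lower.

Request:
servo_tool --steps '[{"wx": 0, "wy": 0.2, "wz": 0, "x": 0.6, "y": 0, "z": 2, "grip": 1}, {"wx": 0, "wy": 0, "wz": 0, "x": 0, "y": 0, "z": 4, "grip": 1}, {"wx": 0, "wy": 0, "wz": 0, "x": 0, "y": 0, "z": 2, "grip": 1}, {"wx": 0, "wy": 0, "wz": 0, "x": 0, "y": 0, "z": 0, "grip": 1}]'

```text
time: 20.65
eef_pos: [0.5924, -0.3124, 0.4093]
ee_rot: [0.001, 0.643, 0.766, 0.002]
force: [-0.9, 0.3, 0.4]
finger_gap: 0.0233
```

```bash
python3 -c "
from h import *
go(.591,-.3215,.305,99.5)
look('f2',[('mugc',[.591,-.3215,.095])],(60,130,190,270),None,sc=5)"
```

```text
t 20.65 p [ 0.5924 -0.3124  0.4093] yaw 100.01 F [-0.9   0.31  0.44] gap 0.0233 q6 -0.77
shift cm [-0.89 -0.34 10.43] turn [ 0.26 -0.08  0.51]
scene tip [ 0.5936 -0.3118  0.1203] [276. 424.]
scene mugc [ 0.591  -0.3215  0.095 ] [270. 460.]
```

View pics/f2_scene.png

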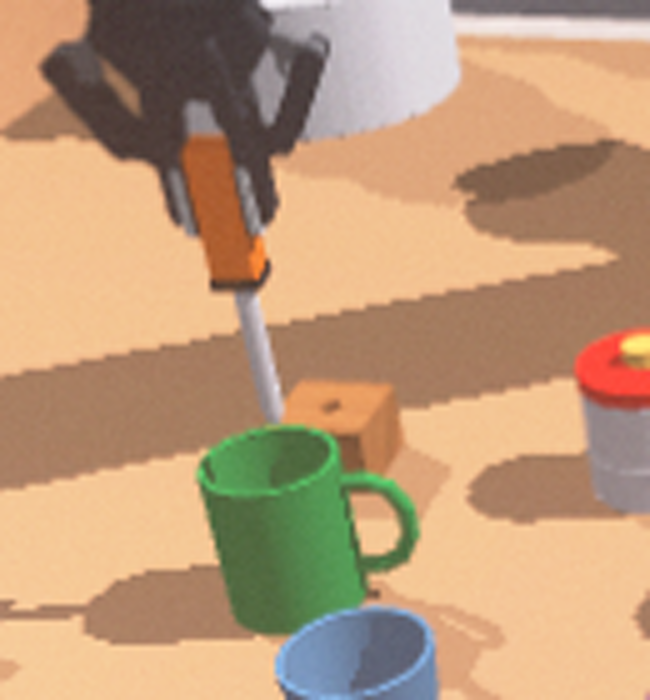

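Request:
servo_tool --steps '[{"wx": 0.2, "wy": 0, "wz": 0.4, "x": -0.8, "y": -0.2, "z": 0, "grip": 1}, {"wx": 0, "wy": 0, "wz": 0, "x": 0, "y": 0, "z": 0, "grip": 1}, {"wx": 0, "wy": 0, "wz": 0, "x": 0, "y": 0, "z": 2, "grip": 1}, {"wx": 0, "wy": 0, "wz": 0, "x": 0, "y": 0, "z": 2, "grip": 1}]'

```text
time: 21.1
eef_pos: [0.5944, -0.3213, 0.3787]
ee_rot: [0.007, 0.645, 0.764, 0.002]
force: [-0.2, 0.7, -0.6]
finger_gap: 0.0234
```

```bash
python3 -c "
from h import *
go(.591,-.3215,.305,99.5)
look('f3',[('mugc',[.591,-.3215,.095])],(60,130,190,270),None,sc=5)"
```

```text
t 21.1 p [ 0.5944 -0.3213  0.3787] yaw 99.68 F [-0.16  0.69 -0.6 ] gap 0.0234 q6 -0.77
shift cm [ 0.1  -0.42  7.36] turn [0.64 0.49 0.18]
scene tip [ 0.598  -0.3232  0.0897] [264. 474.]
scene mugc [ 0.591  -0.3215  0.095 ] [270. 460.]
```

View pics/f3_scene.png

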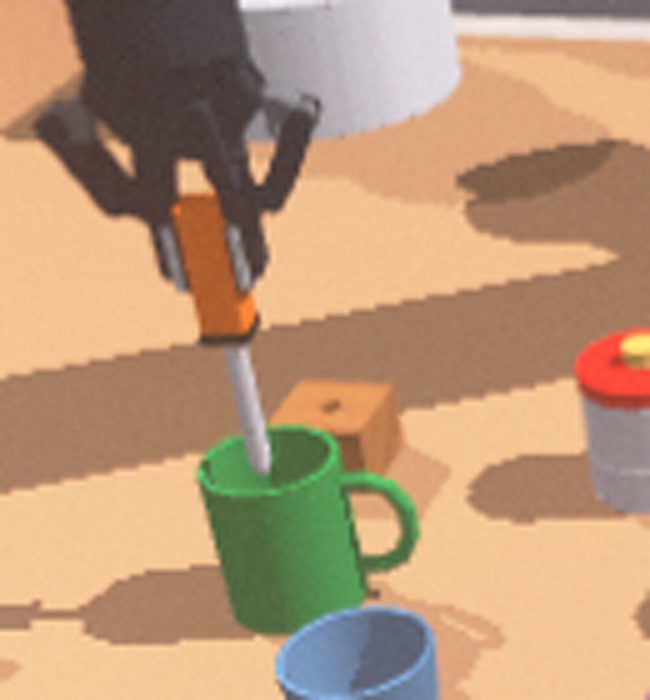

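The tip at crop (263,472) is just inside the mouth. I'll correct by about 5 mm and go on down.

Request:
servo_tool --steps '[{"wx": 0.6, "wy": 0.4, "wz": 0, "x": 0.1, "y": -0.5, "z": 0.5, "grip": 1}, {"wx": 0, "wy": 0, "wz": 0, "x": 0, "y": 0, "z": 1.5, "grip": 1}, {"wx": 0, "wy": 0, "wz": 0, "x": 0, "y": 0, "z": 1.5, "grip": 1}, {"wx": 0, "wy": 0, "wz": 0, "x": 0, "y": 0, "z": 1.5, "grip": 1}]'

```text
time: 21.55
eef_pos: [0.5892, -0.3222, 0.3302]
ee_rot: [0.002, 0.645, 0.764, -0.0]
force: [-0.9, -0.6, -0.8]
finger_gap: 0.0236
```

```bash
python3 -c "
from h import *
go(.591,-.3215,.300,99.5)"
```

```text
t 21.55 p [ 0.5892 -0.3222  0.3302] yaw 99.65 F [-0.9  -0.56 -0.78] gap 0.0236 q6 -0.78
shift cm [0.05 0.18 3.02] turn [0.1  0.19 0.15]
```

Request:
servo_tool --steps '[{"wx": 0, "wy": 0, "wz": 0, "x": 0, "y": 0.1, "z": 1.5, "grip": 1}, {"wx": 0, "wy": 0, "wz": 0, "x": 0, "y": 0, "z": 1.0, "grip": 1}, {"wx": 0, "wy": 0, "wz": 0, "x": 0, "y": 0, "z": 0.4, "grip": 1}, {"wx": 0, "wy": 0, "wz": 0, "x": 0, "y": 0, "z": 0, "grip": 1}]'

```text
time: 21.95
eef_pos: [0.59, -0.3229, 0.3021]
ee_rot: [0.002, 0.645, 0.764, -0.001]
force: [-0.2, -0.2, -1.0]
finger_gap: 0.0236
```

```bash
python3 -c "
from h import *
go(.591,-.3215,.295,99.5)
look('f4',[('mugc',[.591,-.3215,.095])],(60,130,190,270),None,sc=5)"
```

```text
t 21.95 p [ 0.59   -0.3229  0.3021] yaw 99.62 F [-0.24 -0.17 -0.99] gap 0.0236 q6 -0.78
shift cm [0.13 0.12 0.71] turn [0.09 0.22 0.12]
scene tip [ 0.5906 -0.3239  0.0131] [295. 579.]
scene mugc [ 0.591  -0.3215  0.095 ] [270. 460.]
```

View pics/f4_scene.png

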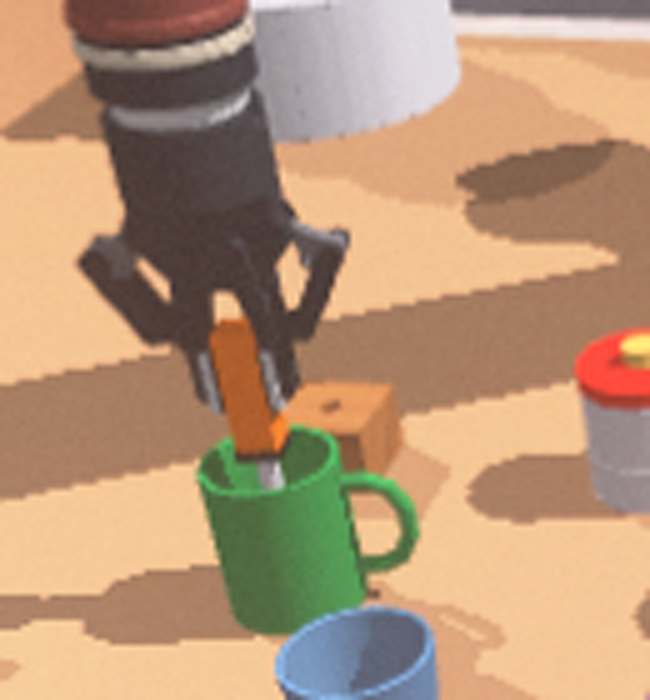

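Well inside. I'll lower until it just touches the floor, about 7 mm.

Request:
servo_tool --steps '[{"wx": 0, "wy": 0, "wz": 0, "x": 0, "y": 0, "z": 0.4, "grip": 1}, {"wx": 0, "wy": 0, "wz": 0, "x": 0, "y": 0, "z": 0.3, "grip": 1}, {"wx": 0, "wy": 0, "wz": 0, "x": 0, "y": 0, "z": 0, "grip": 1}]'

```text
time: 22.3
eef_pos: [0.5906, -0.3234, 0.297]
ee_rot: [0.004, 0.645, 0.764, -0.0]
force: [0.3, -0.3, -1.6]
finger_gap: 0.0231
```

```bash
python3 -c "
from h import *
go(.591,-.3215,.294,99.5)"
```

```text
t 22.3 p [ 0.5906 -0.3234  0.297 ] yaw 99.61 F [ 0.32 -0.35 -1.65] gap 0.0231 q6 -0.78
shift cm [0.18 0.07 0.29] turn [0.22 0.35 0.12]
```

Request:
servo_tool --steps '[{"wx": 0, "wy": 0, "wz": 0, "x": 0, "y": 0, "z": 0.3, "grip": 1}, {"wx": 0, "wy": 0, "wz": 0, "x": 0, "y": 0, "z": 0, "grip": 3}, {"wx": 0, "wy": 0, "wz": 0, "x": 0, "y": 0, "z": 0, "grip": 4}, {"wx": 0, "wy": 0, "wz": 0, "x": 0, "y": 0, "z": 0, "grip": 5}, {"wx": 0, "wy": 0, "wz": 0, "x": 0, "y": 0, "z": 0, "grip": 6}, {"wx": 0, "wy": 0, "wz": 0, "x": 0, "y": 0, "z": 0, "grip": 8.5}, {"wx": 0, "wy": 0, "wz": 0, "x": 0, "y": 0, "z": 0, "grip": 8.5}, {"wx": 0, "wy": 0, "wz": 0, "x": 0, "y": 0, "z": 0, "grip": 8.5}]'

```text
time: 23.1
eef_pos: [0.5908, -0.3235, 0.2945]
ee_rot: [0.004, 0.645, 0.764, -0.0]
force: [-0.6, -0.7, -0.5]
finger_gap: 0.0852
```

```bash
python3 -c "
from h import *
go(.591,-.3215,.294,99.5)
look('g1',[('mugc',[.591,-.3215,.095])],(60,130,190,270),(370,140,470,240),sc=5)"
```

```text
t 23.1 p [ 0.5908 -0.3235  0.2945] yaw 99.62 F [-0.56 -0.74 -0.45] gap 0.0852 q6 -0.78
shift cm [0.19 0.05 0.05] turn [0.27 0.39 0.12]
scene tip [ 0.5925 -0.3252  0.0055] [294. 592.]
scene mugc [ 0.591  -0.3215  0.095 ] [270. 460.]
top tip [ 0.5925 -0.3252  0.0055] [223. 241.]
top mugc [ 0.591  -0.3215  0.095 ] [256. 219.]
```

View pics/g1_scene.png

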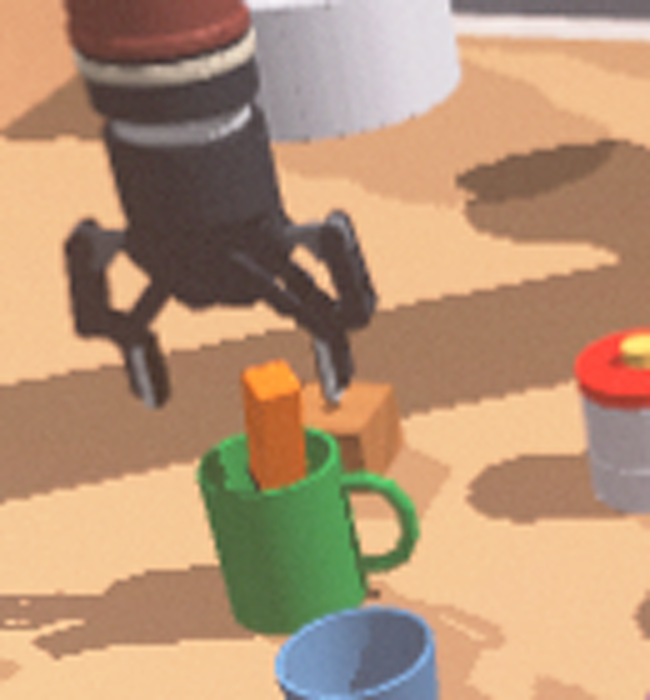

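The probe stands in the mug leaning on its front rim, clear of the fingers. I'll lift straight up and retreat.

Request:
servo_tool --steps '[{"wx": 0, "wy": 0, "wz": 0, "x": 0, "y": 0, "z": -3, "grip": 8.5}, {"wx": 0, "wy": 0, "wz": 0, "x": 0, "y": 0, "z": -4.5, "grip": 8.5}, {"wx": 0, "wy": 0, "wz": 0, "x": 0, "y": 0, "z": -4.5, "grip": 8.5}, {"wx": 0, "wy": 0, "wz": 0, "x": 0, "y": 0, "z": -3, "grip": 8.5}, {"wx": 0, "wy": 0, "wz": 0, "x": 0, "y": -4, "z": 0, "grip": 8.5}, {"wx": 0, "wy": 0, "wz": 0, "x": 0, "y": -4, "z": 0, "grip": 8.5}, {"wx": 0, "wy": 0, "wz": 0, "x": 0, "y": -4, "z": 0, "grip": 8.5}, {"wx": 0, "wy": 0, "wz": 0, "x": 0, "y": -4, "z": 0, "grip": 8.5}, {"wx": 0, "wy": 0, "wz": 0, "x": 0, "y": 0, "z": 0, "grip": 8.5}, {"wx": 0, "wy": 0, "wz": 0, "x": 0, "y": 0, "z": 0, "grip": 8.5}]'

```text
time: 24.2
eef_pos: [0.4279, -0.3501, 0.4503]
ee_rot: [0.006, 0.645, 0.764, -0.001]
force: [0.2, 0.3, 0.7]
finger_gap: 0.085
```

```bash
python3 -c "
from ptr import *
go(.591,-.3215,.5,99.5)
look('g2',[('mugc',[.591,-.3215,.095])],(60,130,190,270),(370,140,470,240),sc=5)
pointer(cv2.imread('pics/g2_top_full.png')[:,:,::-1].copy())"
```

```text
t 24.2 p [ 0.4279 -0.3501  0.4503] yaw 99.7 F [0.24 0.27 0.68] gap 0.085 q6 -0.99
shift cm [ 0.02 16.59 -4.85] turn [0.4  0.63 0.2 ]
scene tip [ 0.4304 -0.3529  0.1614] [305. 224.]
scene mugc [ 0.591  -0.3215  0.095 ] [270. 460.]
top tip [ 0.4304 -0.3529  0.1614] [342. 457.]
top mugc [ 0.591  -0.3215  0.095 ] [256. 219.]
pointer n 19 dir 4.6 tip-from-axis 9.3
```

View pics/g2_scene_full.png

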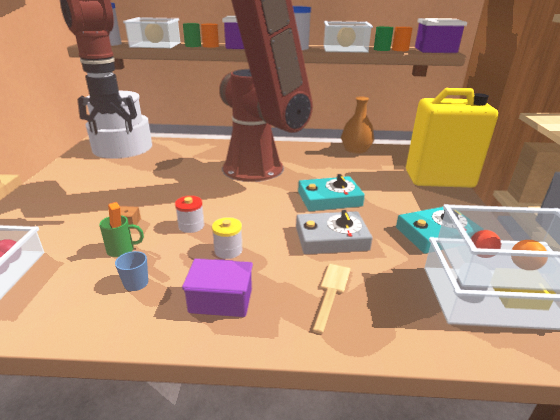

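View pics/g2_top_full.png

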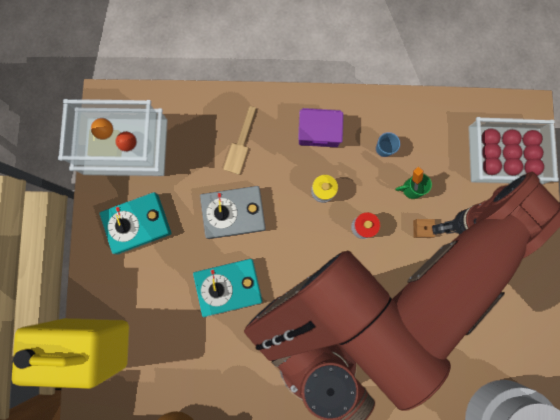

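View pics/g2_scene.png

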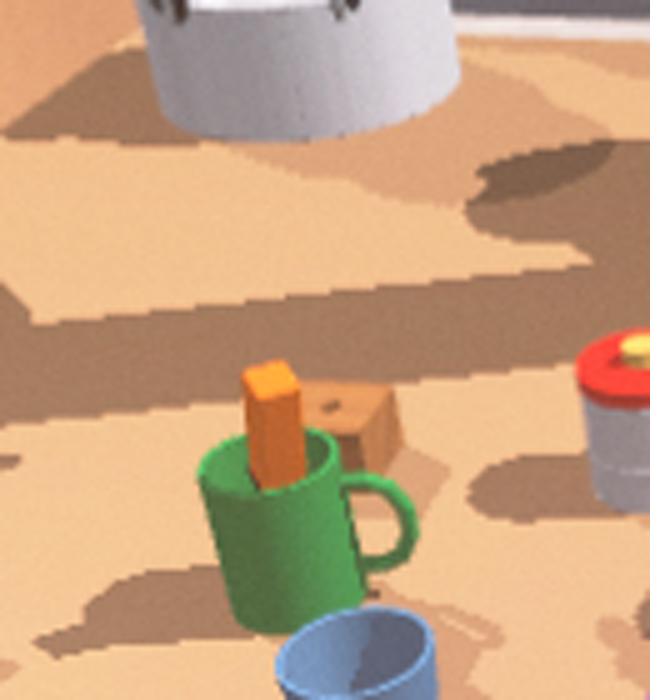

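The probe is at rest, leaning slightly in the upright mug at crop (272,420). The tins, box, paddle and cup are unmoved, and the pointer is on the mark. I'll hand in.

```bash
python3 -c "
from rig import robot
print(robot.close_job())"
```

```text
the job is handed in; nothing more can be done
None
```

I finished all the steps and handed the job in at about 24 s of the 210 s allowed; no verdict came back.

- **Knob:** I turned it about 108° to the red zero mark, then let go and lifted clear.
- **Presses:** With the probe I pressed the meter's stud, then the red tin's, then the yellow tin's. Each was held for about a second at roughly 2–3 N (3 N is fully in), and the pictures showed each stud in. No blue or white tin appeared in any picture, so I skipped those.
- **Meter stud:** My first push peaked at 22 N because the stud had bottomed out. I backed off at once and held it lightly.
- **Probe:** It stands tip down in the green mug, released, leaning slightly on the rim. The arm is well clear of it.

**Last checks:** The mug, both tins, purple box, paddle and blue cup looked upright and unmoved.

The pointer estimates disagreed a little: 4.6–9.3° depending on method, against about 9.3° for the zero mark. Most put it within about 0.06 rad of zero, under the 0.1 limit. The lowest, the direction fitted to the pointer's pixels, put it about 0.08 rad off. The pointer had not moved between the check after turning it and the last picture.

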